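# Pack a swab tube in its transport canister

## Robot

A 6-joint arm with a two-finger parallel gripper is mounted at the origin on the work surface. World frame = base frame: x ahead of the robot, y to its left, z up, the work surface at z = 0. Lengths are in mm, angles in rad, forces in N, time in s.
With the tool pointing down it reaches from about 350 to 875 mm from the base axis. Payload 4.2 kg.
Tool frame: the origin (TCP) lies at the very end of the fingers, on their centre line; the grasp point (between the pads) lies 19 mm behind it; z points along the fingers, x is the direction in which the jaws open and shut, and the axes are right-handed (so a half turn about z gives the same grasp; the last joint's range is limited). The gripper opens to 85 mm and grips with 20 to 120 N. Pads are 22 mm wide; open, the fingers measure 114 mm over their backs; the gripper's body (76 mm by 85 mm) begins 54 mm behind the grasp point. The pads swing forward as they close: fully open they stand 13 mm farther back than shut.
Start: joints at [0.259, 0.385, 0.008, 0, -1.194, -0.259], TCP at [624.979, 0.025, 231.312] pointing down, gripper open.
Joint ranges: [-3.14, 3.14], [-1.21, 2.06], [-1.07, 1.41], [-3.16, 2.05], [-2.99, -0.16], [-3.1, 3.1]. Speed limits (rad/s): [2.79, 2.79, 3.14, 3.14, 3.14, 3.14].

## Interface

Orientations are given as a rotation vector (axis times angle).
In Python, from workcell import read_state, get_image, finish_job gives the robot as it stands. The module is installed in compiled form; this text tells all that it offers.
- The arm moves only by the tool drive_tool, never from a script. Its arguments are lists of equal length, an entry for each row: "linear": the shift along the tool's x, y, z in mm, a list of three; "roll": the turn about the tool's z in degrees; "grip": the closure, from -1 (fully open) to 1 (shut). A call has 1 to 10 rows; each row is the pose to reach, as a shift and turn from the pose measured when the call began, along the tool's axes at that moment; what a row does not reach only later rows make up. A row lasts 1/12 s, in which the tool goes at most 41.7 mm and 7.16 degrees, less where a joint would pass 70% of its speed; a pose out of reach is approached as far as the arm can. A call with a gripper value outside its range is refused whole. The fingers move at their own pace and stop on an object; "force" is the grip in N (left out, the last holds). Time passes only in rows, so rows that repeat a pose let the fingers close. It gives the time, the measured TCP pose, the force and the opening at its end, in the units of the state.
- read_state(): the state, without advancing time (a new reading comes with each control period).
- get_image(name): name is "scene" or "side" or "wrist"; returns a dict with "color" (400x640x3 uint8, red, green, blue), "z_map" (400x640 float32, mm along the optical axis (not along the pixel's ray), 0 where there is no reading), "mtx" (3x3 intrinsics, pixels), "view" (4x4, takes a point from world to camera coordinates); the wrist camera has in their place "T_tool_cam" (4x4, takes a point from camera to tool coordinates, whose origin is the TCP and whose axes are the tool frame's). Camera axes: x right, y down, z forward; pixel columns grow to the right and rows downward; lengths in mm; the calibration is good to about 2 mm. A picture is of the moment at which its call begins: read the wrist's pose just before it.
- finish_job(): hands the job in, once; it reports no verdict.
The state is a dict: "clock": time; "joint_pos": joint angles; "dq": joint speeds; "tau": joint torques, N m; "tcp_pos": TCP position; "tool_rot": TCP orientation; "wrist_force": force on the tool from outside, world axes, zero at the start; "wrist_torque": the same for the moment, N m; "width": finger opening in mm.
Only numpy, scipy, OpenCV 4.12 (cv2) and the standard library are available. Lean on these libraries where they do the work, as an engineer would, in place of code of your own. Each camera call takes 0.05 s, during which the arm holds its last target.

## Task

Pack the swab tube for the lab: stand the canister base in the free well of the carton, then set the foam tube holder into the base, then take the swab tube (the taller one, with the thick cap) out of the rack and stand it cap up in the holder's hole, and last put the lid squarely on the base so that the canister is closed like the one beside it. Leave the four vials standing in the rack.

Things in the scene. Friction and masses are not known exactly. Their poses are not given: they have to be found in the camera images.
- base: canister base: open white plastic cup standing mouth up, outside diameter 60 mm, 70 mm tall, wall 3 mm (mouth 54 mm wide), floor 4 mm thick; about 70 g. Origin: centre of its underside; z up. Can be gripped across its outside near the rim.
- holder: foam tube holder: stiff light-grey cylinder, 48 mm across, 96 mm tall, edges bevelled 3 mm at foot and top, with one round upright hole in the middle of its top, 21 mm wide, 80 mm deep; about 40 g. Stands hole up. Origin: centre of its underside; z up. Seated, its underside is 4 mm above the base's underside and its top 30 mm above the base's rim.
- swab_tube: swab tube: clear tube 13 mm thick, 84 mm long, under a grey round cap (white centre) 22 mm across, 26 mm tall (110 mm in all); 20 g. Stands in one of the rack's five pockets, foot 8 mm and top 118 mm above the table, 14 mm taller than the vials. Origin: centre of its foot; z up along it. Seated, its foot is 16 mm above the holder's underside, its cap just above the holder's top.
- lid: canister lid: white plastic cap standing mouth down, 60 mm across outside, 70 mm tall, closed flat top, thin upright ribs round its side (under 1 mm); wall 3 mm (mouth 54 mm wide), inside 66 mm deep; 60 g. Origin: centre of its lower, open end; z up. Grip across its outside near the top. Put on, it slips over the holder's upper end and its rim rests on the base's rim.
- carton: open cardboard carton fixed to the table, 240 mm (its x) by 130 mm, walls 52 mm high, filled with grey foam (top at 45 mm), with two round wells 70 mm wide, floors 15 mm above the table. Origin: at table height under the centre of the FREE well; x points to the other well, 115 mm away, where a closed white canister (60 mm across, top at 155 mm) already stands.
- rack: metal tube rack fixed to the table, 164 mm long (its x), 56 mm wide at the foot, 40 mm above, 60 mm tall; five square pockets 16 mm wide, 52 mm deep, 28 mm apart in a row along its x, all full: four vials and the swab tube. Origin: at table height under the middle pocket. Fingers have room only on the two long sides of the row (along its y).
- vial1: capped vial left standing in the rack, one of four alike: clear tube 13 mm thick, 96 mm long in all, grey round cap 16 mm across and 18 mm tall. Origin: centre of its foot; z up along it. Its foot stands 8 mm above the table, its top at 104 mm. Leave it where it is.
- vial2: capped vial left standing in the rack, one of four alike: clear tube 13 mm thick, 96 mm long in all, grey round cap 16 mm across and 18 mm tall. Origin: centre of its foot; z up along it. Its foot stands 8 mm above the table, its top at 104 mm. Leave it where it is.
- vial3: capped vial left standing in the rack, one of four alike: clear tube 13 mm thick, 96 mm long in all, grey round cap 16 mm across and 18 mm tall. Origin: centre of its foot; z up along it. Its foot stands 8 mm above the table, its top at 104 mm. Leave it where it is.
- vial4: capped vial left standing in the rack, one of four alike: clear tube 13 mm thick, 96 mm long in all, grey round cap 16 mm across and 18 mm tall. Origin: centre of its foot; z up along it. Its foot stands 8 mm above the table, its top at 104 mm. Leave it where it is.
There are look-alikes about, which are no part of the job. Leave any red look-alike of the lid alone.

How it is judged (in metres and radians):
On the way, in this order (a step that is already met when the one before it is completed fails the run):
1. the canister base stands in the carton's free well (horizontal distance between base and carton below 0.009 m and z of base in the frame of carton between 0.01 and 0.019 m and angle between base's own z axis and vertical below 0.09 rad), for 0.2 s.
2. the foam holder sits down in the base (all of step 1 and horizontal distance between holder and base below 0.007 m and z of holder in the frame of base between 0 and 0.009 m and angle between holder's own z axis and vertical below 0.15 rad), for 0.2 s.
3. the swab tube stands cap up in the holder (all of step 2 and horizontal distance between swab_tube and holder below 0.009 m and z of swab_tube in the frame of holder between 0.011 and 0.022 m and angle between swab_tube's own z axis and vertical below 0.2 rad), for 0.2 s.
4. the lid rests on the base (all of step 3 and horizontal distance between lid and base below 0.009 m and z of lid in the frame of base between 0.066 and 0.075 m and angle between lid's own z axis and vertical below 0.09 rad), for 0.2 s.
At the end, for the whole second after the job is handed in: Base upright on the floor of the free well (9 mm off centre at most), holder down on the base's floor, swab tube cap up at the bottom of the holder's hole, lid upright with its rim on the base's rim (9 mm sideways, 5 mm in height), all at rest; every vial within 20 mm of its start (all of step 4 and linear speed of each of base, holder, swab_tube, lid below 0.02 m/s and distance of each of vial1, vial2, vial3, vial4 from where it was at the start of the episode below 0.02 m); the robot touches nothing.
It fails at once if a vial is knocked over or taken out of the rack (distance of any of vial1, vial2, vial3, vial4 from where it was at the start of the episode above 0.025 m or angle between any of vial1, vial2, vial3, vial4's own z axis and vertical above 0.3 rad).
It also fails if it takes over 136 s, if anything falls off the work surface, if the arm or the gripper's body presses on something with over 40 N, if the wrist force passes 120 N, or if a joint passes its speed limit or range.

## Working session

There is one attempt and no reset: what is moved stays moved. The work goes in short steps, Python scripts to look and compute and a tool call to move; the robot and the scene stay as the last step left them, time stands still between calls to the robot, and variables do not carry over. Pictures are saved under pics/ and viewed, and the job is handed in when it is done.

Besides the shell and the picture viewer there is one more tool, called as name([rows], argument=value, ...), one row to a line, values as JSON. drive_tool: Moves the arm, as the interface text tells. Its arguments: {"type":"object","properties":{"linear":{"type":"array","items":{"type":"array","items":{"type":"number"}}},"roll":{"type":"array","items":{"type":"number"}},"grip":{"type":"array","items":{"type":"number"}},"force":{"type":"number"}},"required":["linear","roll","grip"]}

```bash
mkdir -p pics; cat > h.py <<'E'
import numpy as np,cv2
from workcell import read_state,get_image
from scipy.spatial.transform import Rotation as R
def tool():
    s=read_state();T=np.eye(4);T[:3,:3]=R.from_rotvec(s['tool_rot']).as_matrix();T[:3,3]=s['tcp_pos'];return T
def grab(n):
    T=tool();im=get_image(n)
    im['cw']=T@im['T_tool_cam'] if n=='wrist' else np.linalg.inv(im['view'])
    return im
def save(im,f): cv2.imwrite('pics/'+f,im['color'][:,:,::-1])
def pts(im):
    z=im['z_map'];v,u=np.mgrid[:z.shape[0],:z.shape[1]];K=im['mtx']
    P=np.stack([(u-K[0,2])/K[0,0]*z,(v-K[1,2])/K[1,1]*z,z],-1)
    W=P@im['cw'][:3,:3].T+im['cw'][:3,3];W[z==0]=np.nan;return W
def ray(im,u,v,h):
    K=im['mtx'];d=im['cw'][:3,:3]@np.array([(u-K[0,2])/K[0,0],(v-K[1,2])/K[1,1],1]);o=im['cw'][:3,3]
    return o+d*(h-o[2])/d[2]
E
python3 - <<'E'
from h import *
print(read_state())
for n in ('scene','side','wrist'):
    im=grab(n);save(im,n+'0.png');print(n,im['cw'].round(2).tolist(),im['mtx'].tolist())
    np.savez(n+'0.npz',**im)
E
```

```text
{'clock': 0.0, 'joint_pos': array([ 2.58622406e-01,  3.85564695e-01,  6.57687645e-03, -5.06207345e-04,
       -1.19398121e+00, -2.58628123e-01]), 'dq': array([-0.0009693 , -0.00074269,  0.00103473,  0.00091854, -0.00239999,
       -0.00060788]), 'tau': array([-9.55001960e-04, -3.92286408e+01,  1.88399577e+01,  4.18616563e+00,
       -4.72148502e-03,  8.27910434e-07]), 'tcp_pos': array([6.24398828e+02, 3.05470778e-02, 2.30196441e+02]), 'tool_rot': array([-3.02153552e-04, -3.13937186e+00,  1.58271105e-04]), 'wrist_force': array([ 0.09009377, -0.25298001, -0.15596242]), 'wrist_torque': array([-0.06331871, -0.02377625, -0.01680562]), 'width': 85.15350939662883}
scene [[-0.82, 0.38, -0.42, 855.64], [0.57, 0.55, -0.62, 499.71], [-0.0, -0.75, -0.67, 615.58], [0.0, 0.0, 0.0, 1.0]] [[396.90236716308186, 0.0, 317.7680196187763], [0.0, 396.90236716308186, 201.18730235144906], [0.0, 0.0, 1.0]]
side [[-0.96, -0.17, 0.22, 310.28], [-0.28, 0.57, -0.77, 688.96], [0.0, -0.8, -0.6, 567.06], [0.0, 0.0, 0.0, 1.0]] [[374.4740308202339, 0.0, 325.2566506750732], [0.0, 374.4740308202339, 203.17913909360178], [0.0, 0.0, 1.0]]
wrist [[-1.0, 0.0, -0.0, 624.56], [0.0, 0.96, 0.29, -73.53], [0.0, 0.29, -0.96, 373.28], [0.0, 0.0, 0.0, 1.0]] [[353.35244372761827, 0.0, 318.4031796412809], [0.0, 353.35244372761827, 201.02245748117787], [0.0, 0.0, 1.0]]
```

View pics/scene0.png

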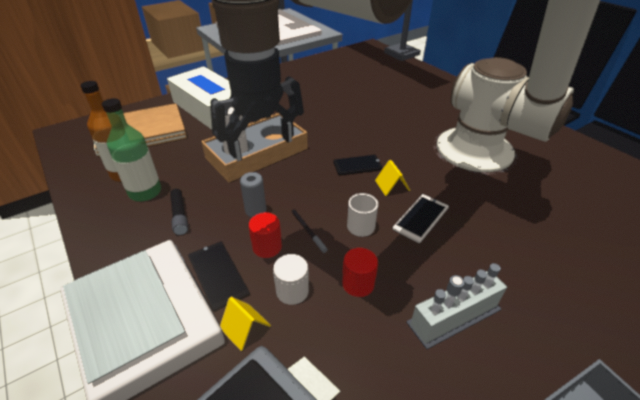

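View pics/side0.png

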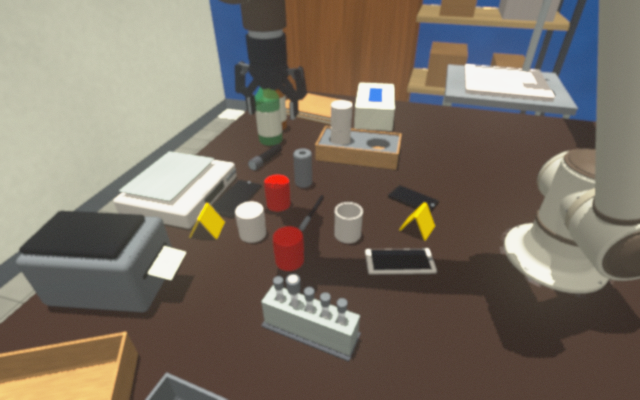

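View pics/wrist0.png

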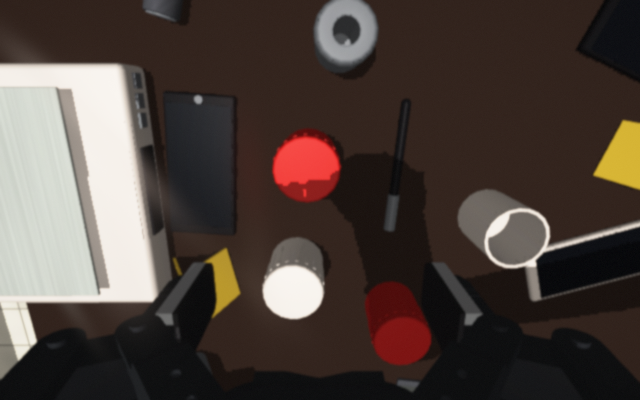

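The base is the open cup at scene (362,214), the lid the white cap at (291,278) and the holder the grey cylinder at (253,193). The rack is at (458,305), with the swab tube at about (456,283). The free well is at (275,132). Next I measure them from the depth points.

```bash
cat > m.py <<'E'
from h import *
import sys
def comps(n,zlo,zhi,xr=(300,900),yr=(-450,450),amin=25,im=None):
    im=im or dict(np.load(n+'0.npz'));W=pts(im)
    m=(W[...,2]>zlo)&(W[...,2]<zhi)&(W[...,0]>xr[0])&(W[...,0]<xr[1])&(W[...,1]>yr[0])&(W[...,1]<yr[1])
    k,l,st,c=cv2.connectedComponentsWithStats(m.astype(np.uint8))
    for i in range(1,k):
        if st[i,4]<amin: continue
        p=W[l==i];cc,r=cv2.minEnclosingCircle(p[:,:2].astype(np.float32))
        print(n,'px',c[i].round(),'n',st[i,4],'circ',np.round(cc,1),round(r,1),'z',np.median(p[:,2]).round(1),'col',im['color'][l==i].mean(0).round())
if __name__=='__main__':
    for lo,hi in((66,74),(92,100),(150,160),(40,50),(100,108),(113,122)):
        print('--',lo,hi)
        for n in('scene','side','wrist'): comps(n,lo,hi)
E
python3 m.py
```

```text
-- 66 74
scene px [106. 159.] n 33 circ [ 836.1 -413.2] 19.2 z 68.8 col [121. 119. 107.]
scene px [138. 176.] n 109 circ [ 790.  -324.9] 37.5 z 69.9 col [120. 118. 106.]
scene px [253. 194.] n 69 circ [ 604.3 -116.8] 23.8 z 69.4 col [63. 62. 63.]
scene px [362. 204.] n 188 circ [441.3  53.5] 31.5 z 70.6 col [159. 151. 143.]
scene px [263. 224.] n 559 circ [635.1 -10.6] 30.7 z 71.4 col [185.  26.  20.]
scene px [360. 261.] n 729 circ [539.1 167.7] 30.1 z 71.2 col [128.  20.  18.]
scene px [290. 268.] n 767 circ [649.1 111.1] 30.1 z 71.3 col [231. 225. 217.]
scene px [449. 302.] n 26 circ [472.6 313.6] 6.5 z 69.4 col [110. 109. 110.]
scene px [435. 308.] n 26 circ [499.6 309.4] 6.5 z 70.4 col [114. 114. 114.]
scene px [307. 383.] n 435 circ [732.1 295.1] 35.2 z 68.0 col [233. 232. 217.]
side px [269. 124.] n 63 circ [ 784.  -315.1] 35.9 z 69.6 col [151. 150. 132.]
side px [340. 135.] n 48 circ [ 549.  -306.7] 28.4 z 70.4 col [149. 144. 133.]
side px [303. 164.] n 48 circ [ 600.8 -107.9] 22.3 z 70.8 col [85. 85. 83.]
side px [276. 182.] n 276 circ [633.5  -8.2] 31.1 z 69.0 col [210.  42
[... 6644 characters left out ...]
387.3 327.1] 7.9 z 103.1 col [145. 149. 149.]
-- 113 122
scene px [ 99. 142.] n 47 circ [ 833.5 -415.1] 21.2 z 118.0 col [114.  99.  79.]
scene px [131. 159.] n 145 circ [ 790.1 -324.5] 37.3 z 117.1 col [ 82. 101.  78.]
scene px [456. 282.] n 161 circ [471.7 312.8] 11.8 z 119.5 col [147. 146. 144.]
scene px [268. 375.] n 1305 circ [804.4 293.9] 71.0 z 120.4 col [120. 123. 126.]
side px [268. 110.] n 63 circ [ 779.9 -312.8] 33.8 z 117.0 col [ 91. 120.  88.]
side px [340. 120.] n 57 circ [ 549.2 -308.5] 29.2 z 118.2 col [149. 142. 130.]
side px [108. 252.] n 1783 circ [832.6 320.7] 104.3 z 118.5 col [142. 147. 147.]
side px [293. 280.] n 132 circ [470.7 316.3] 10.9 z 117.6 col [183. 183. 178.]
```

drive_tool([
  [160,-290,-20],
  [160,-290,-20],
  [160,-290,-20],
  [160,-290,-20],
  [160,-290,-20],
  [160,-290,-20],
  [160,-290,-20],
  [160,-290,-20],
  [160,-290,-20],
  [160,-290,-20],
], roll=[0,0,0,0,0,0,0,0,0,0], grip=[-1,-1,-1,-1,-1,-1,-1,-1,-1,-1])

```text
clock: 0.98
tcp_pos: [463.3, -291.6, 250.7]
tool_rot: [-0.007, -3.14, -0.0]
wrist_force: [-0.8, 0.1, 0.1]
width: 85.3
```

```bash
python3 - <<'E'
from h import *
from m import comps
s=read_state();print(s['clock'],s['tcp_pos'],s['tool_rot'],s['joint_pos'],s['wrist_force'])
im=grab('wrist');save(im,'w1.png');np.savez('w1.npz',**im)
for lo,hi in((150,160),(42,48),(49,55),(10,20)):
    print(lo); comps('w',lo,hi,im=im)
im=grab('side');save(im,'s1.png')
for lo,hi in((150,160),(42,48),(49,55),(10,20)):
    print(lo); comps('side',lo,hi,im=im,yr=(-450,-230))
E
```

```text
0.9833 [ 463.25153686 -291.61756877  250.66811317] [-6.72292265e-03 -3.13979336e+00 -2.14751019e-04] [-2.65398396e-01  2.39802209e-01 -1.51884090e-01  3.61395601e-04
 -1.18087599e+00  2.60978338e-01] [-0.8041213   0.13668546  0.13602751]
150
w px [190. 168.] n 5924 circ [ 551.3 -315.5] 30.2 z 155.3 col [254. 254. 254.]
42
w px [302. 133.] n 19052 circ [ 493.7 -318.3] 131.1 z 45.4 col [207. 206. 207.]
w px [ 16. 134.] n 325 circ [ 771.2 -326.1] 33.8 z 45.0 col [158. 154. 139.]
w px [252. 134.] n 53 circ [ 531.2 -325.4] 19.7 z 45.0 col [175. 165. 156.]
w px [216. 318.] n 27 circ [ 581.4 -117.8] 8.1 z 44.5 col [70. 69. 70.]
w px [ 13. 350.] n 986 circ [823.6 -66.1] 41.1 z 44.9 col [251. 250. 248.]
49
w px [299. 133.] n 3313 circ [ 493.8 -317.7] 136.1 z 52.3 col [234. 206. 151.]
w px [ 12. 137.] n 310 circ [ 767.5 -323.8] 31.1 z 51.9 col [158. 154. 139.]
w px [252. 136.] n 49 circ [ 528.7 -324.2] 17.6 z 52.1 col [176. 166. 158.]
w px [214. 321.] n 27 circ [ 581.2 -118.5] 8.2 z 51.4 col [69. 69. 70.]
10
w px [ 1. 37.] n 68 circ [ 776.7 -419.8] 12.3 z 11.6 col [82. 46. 23.]
w px [ 35. 126.
[... 1537 characters left out ...]
. 137.] n 45 circ [ 600.8 -309.6] 66.0 z 50.7 col [173. 136.  97.]
side px [362. 130.] n 29 circ [ 494.2 -378.3] 38.1 z 50.6 col [152. 123.  91.]
side px [396. 146.] n 45 circ [ 385.4 -321.4] 66.3 z 50.7 col [158. 126.  92.]
side px [340. 140.] n 34 circ [ 548.6 -307.3] 28.7 z 51.6 col [142. 137. 126.]
side px [342. 148.] n 38 circ [ 531.6 -250.6] 42.7 z 50.3 col [165. 135. 102.]
side px [374. 151.] n 29 circ [ 437.4 -255.3] 28.8 z 50.5 col [128. 104.  77.]
10
side px [271. 140.] n 66 circ [ 785.5 -322.8] 37.5 z 14.9 col [62. 88. 58.]
side px [378. 147.] n 52 circ [ 439.7 -344.9] 26.2 z 15.1 col [150. 125.  97.]
side px [357. 160.] n 239 circ [ 489.2 -252.3] 118.5 z 14.9 col [127.  99.  66.]
```

```bash
ls pics
```

```text
s1.png
scene0.png
side0.png
w1.png
wrist0.png
```

View pics/w1.png

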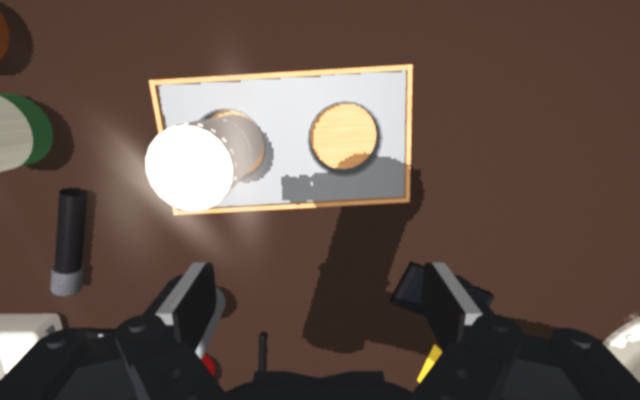

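The wrist picture shows the free well at about pixel (343,136), world (436,-321), and the neighbouring canister at (551,-315). Now to the base.

drive_tool([
  [23,348,80],
  [23,348,80],
  [23,348,80],
  [23,348,80],
  [23,348,80],
  [23,348,80],
  [23,348,80],
  [23,348,80],
  [23,348,80],
  [23,348,80],
], roll=[0,0,0,0,0,0,0,0,0,0], grip=[-1,-1,-1,-1,-1,-1,-1,-1,-1,-1])

```text
clock: 1.92
tcp_pos: [440.8, 63.1, 169.6]
tool_rot: [0.012, -3.138, -0.0]
wrist_force: [-1.4, -0.3, -1.0]
width: 85.5
```

```bash
python3 - <<'E'
from h import *
from m import comps
s=read_state();print(s['clock'],s['tcp_pos'],s['tool_rot'],s['wrist_force'])
im=grab('wrist');save(im,'w2.png')
comps('w',66,74,im=im)
s=read_state();print(s['clock'],s['tcp_pos'],s['tool_rot'])
E
```

```text
1.9167 [440.75011961  63.07212073 169.56889161] [ 1.21885921e-02 -3.13819799e+00 -2.09757093e-04] [-1.4133171  -0.26850896 -1.02375826]
w px [32. 93.] n 5612 circ [633.5  -9.5] 29.9 z 70.1 col [248.  63.  59.]
w px [319. 190.] n 1197 circ [439.9  55.7] 30.1 z 70.1 col [221. 215. 210.]
w px [ 43. 259.] n 4557 circ [648.  112.2] 30.3 z 70.0 col [251. 250. 248.]
w px [217. 331.] n 1179 circ [527.6 171.5] 27.2 z 70.2 col [245.  62.  58.]
1.9667 [440.95920776  61.5184515  170.0456534 ] [ 1.03905504e-02 -3.13840604e+00  2.60338478e-04]
```

View pics/w2.png

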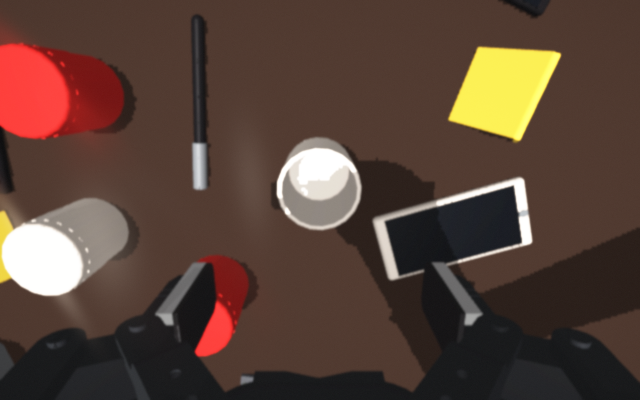

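The base rim is centred at pixel (319,190), world (440.0, 55.9), and the fingers will pass clear of the phone. I descend to a hover first.

drive_tool([
  [1,-5,30],
  [1,-5,60],
  [1,-5,80],
  [1,-5,80],
  [1,-5,80],
], roll=[0,0,0,0,0], grip=[-1,-1,-1,-1,-1])

```text
clock: 2.38
tcp_pos: [439.6, 56.3, 89.8]
tool_rot: [0.012, -3.137, 0.002]
wrist_force: [-0.2, 0.5, 0.1]
width: 85.7
```

```bash
python3 - <<'E'
from h import *
s=read_state();print(s['clock'],s['tcp_pos'],s['tool_rot'],s['wrist_force'])
E
```

```text
2.3833 [439.60744014  56.34138339  89.80506696] [ 1.15384573e-02 -3.13672336e+00  2.33118904e-03] [-0.15632604  0.4776525   0.09994239]
```

drive_tool([
  [0,0,20],
  [0,0,40],
  [0,0,57],
  [0,0,57],
  [0,0,57],
  [0,0,57],
  [0,0,57],
  [0,0,57],
  [0,0,57],
  [0,0,57],
], roll=[0,0,0,0,0,0,0,0,0,0], grip=[-1,-1,-1,-0.8,-0.5,-0.2,0,0.2,0.2,0.2], force=30)

```text
clock: 3.22
tcp_pos: [440.7, 56.9, 34.5]
tool_rot: [0.013, -3.14, 0.0]
wrist_force: [-1.1, -0.3, 7.7]
width: 59.1
```

```bash
python3 - <<'E'
from h import *
s=read_state();print(s['clock'],s['tcp_pos'],s['tool_rot'],s['wrist_force'],s['width'])
im=grab('side');save(im,'s3.png')
E
```

```text
3.2167 [440.7300128   56.87127726  34.52287738] [ 1.27142887e-02 -3.14038765e+00  6.14007003e-05] [-1.07366819 -0.27905559  7.67202926] 59.082508427123834
```

View pics/s3.png

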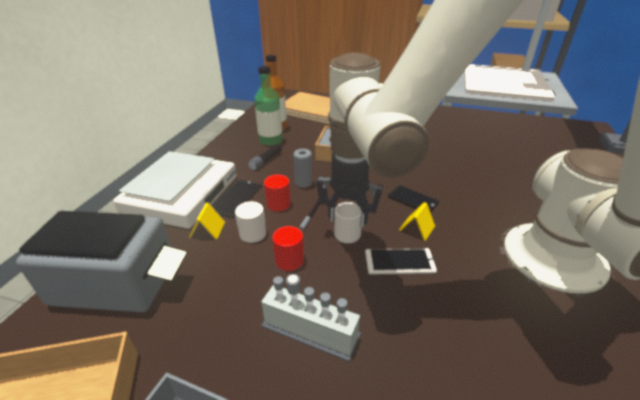

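Width 59.1 mm, so the base is held. Lift it and carry it to the carton.

drive_tool([
  [0,0,-15],
  [0,0,-40],
  [2,-20,-75],
  [2,-50,-110],
  [2,-85,-130],
  [2,-120,-140],
  [2,-155,-140],
  [2,-190,-140],
  [2,-225,-140],
  [2,-260,-140],
], roll=[0,0,0,0,0,0,0,0,0,0], grip=[0.5,0.5,0.5,0.5,0.5,0.5,0.5,0.5,0.5,0.5], force=40)

```text
clock: 4.1
tcp_pos: [440.6, -204.8, 175.4]
tool_rot: [-0.013, 3.141, 0.0]
wrist_force: [1.4, 0.5, -0.9]
width: 58.8
```

```bash
cat > st.py <<'E'
from h import *
import sys
s=read_state();T=tool();print(s['clock'],s['tcp_pos'].round(1),'f',s['wrist_force'].round(1),'w',round(s['width'],1));print(T[:3,:3].round(4).tolist())
if len(sys.argv)>3:
    g=np.array([float(a) for a in sys.argv[1:4]]);print('shift',(T[:3,:3].T@(g-T[:3,3])).round(1))
E
python3 st.py 436.2 -320 170
```

```text
4.1 [ 440.6 -204.8  175.4] f [ 1.4  0.5 -0.9] w 58.8
[[-1.0, -0.008, 0.0006], [-0.008, 1.0, 0.0], [-0.0006, 0.0, -1.0]]
shift [   5.3 -115.2    5.4]
```

drive_tool([
  [3,-35,5],
  [5,-70,5],
  [5,-100,5],
  [5,-115,5],
  [5,-115,5],
  [5,-115,5],
  [5,-115,5],
], roll=[0,0,0,0,0,0,0], grip=[0.5,0.5,0.5,0.5,0.5,0.5,0.5])

```text
clock: 4.68
tcp_pos: [436.2, -319.2, 170.6]
tool_rot: [-0.013, 3.141, 0.001]
wrist_force: [-0.2, 0.1, -0.4]
width: 58.7
```

```bash
python3 st.py 436.2 -320 90; python3 - <<'E'
from h import *
im=grab('wrist');save(im,'w4.png')
W=pts(im)
m=(abs(W[...,2]-45)<3)&(abs(W[...,0]-436)<200)&(abs(W[...,1]+320)<60)
print(m.sum())
from m import comps
for lo,hi in((42,48),(49,55),(10,20),(135,150),(150,160)):print(lo);comps('w',lo,hi,im=im,yr=(-420,-220))
E
```

```text
4.6833 [ 436.2 -319.2  170.6] f [-0.2  0.1 -0.4] w 58.7
[[-1.0, -0.0081, 0.0005], [-0.0081, 1.0, 0.0004], [-0.0005, 0.0004, -1.0]]
shift [ 0.  -0.8 80.6]
22680
42
w px [248. 164.] n 23421 circ [ 493.9 -319.9] 130.4 z 45.3 col [144. 144. 146.]
w px [197. 177.] n 192 circ [ 541.4 -321.6] 27.4 z 45.0 col [96. 90. 85.]
49
w px [254. 134.] n 3440 circ [ 494.1 -323.7] 133.8 z 52.3 col [193. 146.  99.]
w px [193. 179.] n 223 circ [ 541.8 -321.9] 27.6 z 52.2 col [97. 90. 85.]
w px [185. 269.] n 363 circ [ 544.9 -253.1] 26.0 z 52.0 col [187. 138.  91.]
10
w px [317. 168.] n 2869 circ [ 436.5 -321.3] 35.0 z 15.4 col [169. 125.  82.]
w px [162. 154.] n 106 circ [ 566.5 -341.2] 12.4 z 15.3 col [135. 105.  78.]
w px [209. 214.] n 97 circ [ 533.7 -291.4] 12.8 z 15.6 col [104.  80.  60.]
w px [  5. 260.] n 336 circ [ 730.1 -240.7] 20.6 z 16.1 col [10.  9. 10.]
135
w px [319. 192.] n 455 circ [ 434.9 -334.2] 26.4 z 145.0 col [106.  99.  92.]
w px [131. 220.] n 1905 circ [ 548.4 -317.2] 30.4 z 143.2 col [113. 105.  98.]
w px [319. 263.] n 3934 circ [ 435.5 -313.3] 26.0 z 140.5 col [147. 139. 131.]
150
w px [320. 197.] n 520 circ [ 434.9 -334.2] 26.5 z 155.2 col [106.  99.  93.]
w px [ 85. 251.] n 11112 circ [ 550.9 -315.2] 31.0 z 155.2 col [238. 232. 226.]
w px [319. 285.] n 1274 circ [ 435.6 -316.3] 26.7 z 155.2 col [97. 91. 85.]
```

View pics/w4.png

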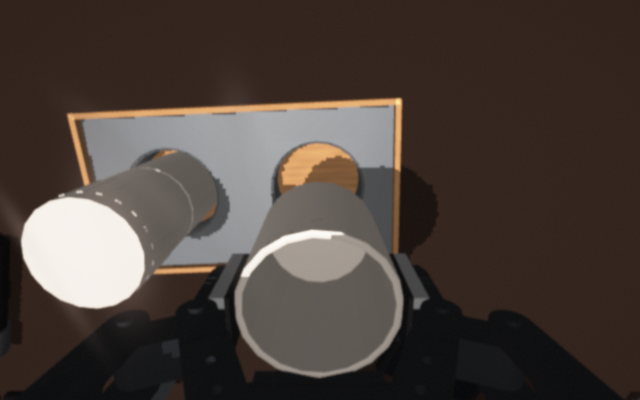

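```bash
python3 - <<'E'
from h import *
from m import comps
im=grab('wrist')
comps('w',204,209,im=im);comps('w',201,211,im=im)
E
```

```text
w px [319. 302.] n 5128 circ [ 436.  -326.1] 36.1 z 206.1 col [142. 135. 129.]
w px [202. 296.] n 61 circ [ 476.3 -324.9] 2.5 z 205.7 col [20. 20. 20.]
w px [435. 296.] n 66 circ [ 395.6 -325.4] 2.5 z 205.5 col [18. 18. 19.]
w px [318. 304.] n 7329 circ [ 436.  -324.6] 43.0 z 205.8 col [122. 116. 111.]
```

```bash
python3 - <<'E'
from h import *
im=grab('wrist')
for u,v in((236,298),(403,298),(319,231),(319,378)):print(ray(im,u,v,206).round(1))
E
```

```text
[ 464.8 -324.1  206. ]
[ 406.8 -324.7  206. ]
[ 436.2 -349.4  206. ]
[ 435.7 -290.1  206. ]
```

The held base's centre is at (435.9, -319.8), about 1.5 mm from the well's centre. Lower it with that correction.

drive_tool([
  [0,-1.5,20],
  [0,-1.5,50],
  [0,-1.5,80],
  [0,-1.5,100],
  [0,-1.5,110],
  [0,-1.5,115],
  [0,-1.5,118],
  [0,-1.5,120],
  [0,-1.5,120.5],
  [0,-1.5,120.5],
], roll=[0,0,0,0,0,0,0,0,0,0], grip=[0.5,0.5,0.5,0.5,0.5,0.5,0.5,0.5,0.5,0.5])

```text
clock: 5.67
tcp_pos: [437.5, -320.5, 51.3]
tool_rot: [-0.015, 3.139, -0.001]
wrist_force: [0.4, -0.1, -0.9]
width: 58.3
```

```bash
python3 st.py 436.2 -321 49.5
```

```text
5.6667 [ 437.5 -320.5   51.3] f [ 0.4 -0.1 -0.9] w 58.3
[[-0.9999, -0.0098, 0.0029], [-0.0098, 1.0, -0.0008], [-0.0029, -0.0008, -1.0]]
shift [ 1.3 -0.4  1.8]
```

drive_tool([
  [1,-0.5,1],
  [1,-0.5,2],
  [1,-0.5,2],
  [1,-0.5,2],
  [1,-0.5,2],
  [1,-0.5,2],
], roll=[0,0,0,0,0,0], grip=[0.5,0.5,0.2,-0.2,-0.6,-0.75])

```text
clock: 6.17
tcp_pos: [436.5, -321.1, 49.4]
tool_rot: [-0.015, 3.138, -0.001]
wrist_force: [0.3, -0.9, -0.6]
width: 74.9
```

```bash
python3 st.py 436.2 -321 49.5
```

```text
6.1667 [ 436.5 -321.1   49.4] f [ 0.3 -0.9 -0.6] w 74.9
[[-0.9999, -0.0098, 0.0031], [-0.0098, 1.0, -0.0009], [-0.0031, -0.0009, -1.0]]
shift [ 0.3  0.1 -0.1]
```

drive_tool([
  [0,0,-15],
  [0,0,-45],
  [0,10,-85],
  [0,30,-125],
  [0,50,-160],
  [0,60,-180],
  [0,60,-180],
], roll=[0,0,0,0,0,0,0], grip=[-0.75,-0.75,-0.75,-0.85,-1,-1,-1])

```text
clock: 6.75
tcp_pos: [437.9, -260.6, 235.5]
tool_rot: [-0.02, 3.127, -0.008]
wrist_force: [0.8, 0.6, 0.4]
width: 85.4
```

```bash
python3 st.py 604 -116 220; python3 - <<'E'
from h import *
from m import comps
im=grab('wrist');save(im,'w5.png')
comps('w',82,88,im=im,yr=(-400,-220));comps('w',152,158,im=im,yr=(-400,-220))
comps('w',92,100,im=im,yr=(-200,-60))
E
```

```text
6.75 [ 437.9 -260.6  235.5] f [0.8 0.6 0.4] w 85.4
[[-0.9998, -0.0126, 0.0144], [-0.0127, 0.9999, -0.0048], [-0.0144, -0.005, -0.9999]]
shift [-167.6  142.5   17.2]
w px [324. 108.] n 893 circ [ 435.9 -322.2] 30.1 z 85.2 col [241. 237. 232.]
w px [213. 111.] n 133 circ [ 535.1 -316.6] 25.1 z 84.3 col [120. 113. 107.]
w px [140. 121.] n 7350 circ [ 551.4 -315.7] 30.5 z 155.2 col [250. 248. 244.]
w px [134. 314.] n 142 circ [ 612.1 -133.5] 13.1 z 95.1 col [102. 103. 105.]
```

View pics/w5.png

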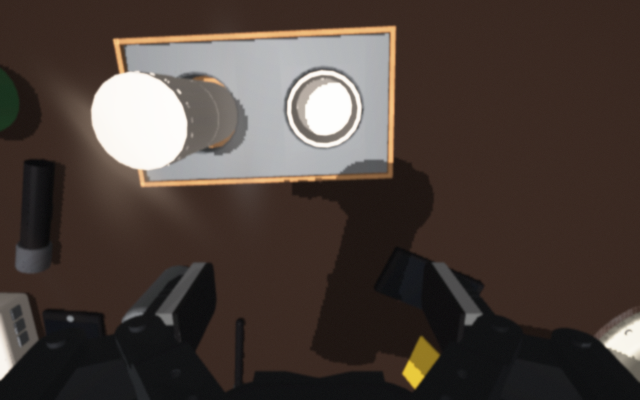

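drive_tool([
  [-30,25,5],
  [-60,50,15],
  [-90,77,30],
  [-120,102,40],
  [-150,128,50],
  [-165,142,57],
  [-167,142,57],
  [-167,142,57],
  [-167,142,57],
], roll=[0,0,0,0,0,0,0,0,0], grip=[-1,-1,-1,-1,-1,-1,-1,-1,-1])

```text
clock: 7.55
tcp_pos: [601.8, -117.4, 175.8]
tool_rot: [-0.017, 3.134, -0.004]
wrist_force: [0.2, -0.3, -0.5]
width: 85.6
```

```bash
python3 st.py 604 -116 120; python3 - <<'E'
from h import *
from m import comps
im=grab('wrist');save(im,'w6.png')
for a,b in((92,100),(94,98),(70,90)):comps('w',a,b,im=im,yr=(-200,-60))
E
python3 st.py 604 -116 120
```

```text
7.55 [ 601.8 -117.4  175.8] f [ 0.2 -0.3 -0.5] w 85.6
[[-0.9999, -0.011, 0.0077], [-0.011, 0.9999, -0.0028], [-0.0077, -0.0028, -1.0]]
shift [-1.8  1.5 55.8]
w px [316. 208.] n 2913 circ [ 604.  -116.8] 23.6 z 96.2 col [120. 122. 124.]
w px [316. 209.] n 2706 circ [ 603.8 -117. ] 22.9 z 96.2 col [123. 124. 126.]
w px [317. 176.] n 336 circ [ 603.9 -127.3] 21.4 z 81.0 col [64. 65. 66.]
w px [315. 215.] n 274 circ [ 603.9 -113.8] 10.1 z 80.8 col [57. 58. 60.]
7.6 [ 601.7 -117.7  176.5] f [-0.5 -0.3  0.1] w 85.3
[[-0.9999, -0.0104, 0.0089], [-0.0104, 0.9999, -0.0027], [-0.0089, -0.0028, -1.0]]
shift [-1.8  1.9 56.5]
```

View pics/w6.png

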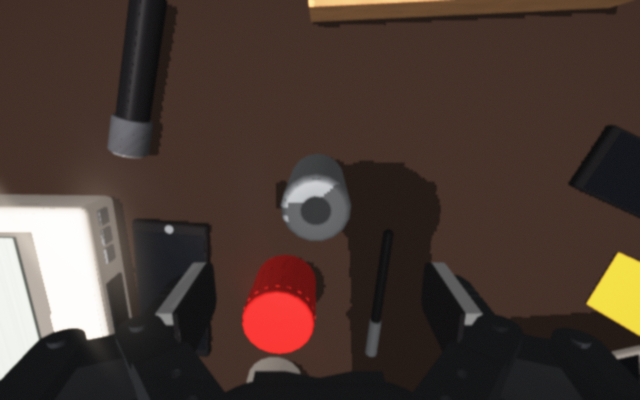

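drive_tool([
  [-1.5,1,20],
  [-1.5,1,40],
  [-1.5,1,60],
  [-1.5,1,68],
  [-1.5,1,68],
  [-1.5,1,68],
], roll=[0,0,0,0,0,0], grip=[-1,-1,-1,-1,-1,-1])

```text
clock: 8.1
tcp_pos: [603.8, -117.7, 109.3]
tool_rot: [-0.015, 3.132, -0.005]
wrist_force: [0.1, 0.1, -0.1]
width: 85.4
```

```bash
python3 st.py 603.9 -116.8 67
```

```text
8.1 [ 603.8 -117.7  109.3] f [ 0.1  0.1 -0.1] w 85.4
[[-0.9999, -0.0097, 0.0095], [-0.0097, 0.9999, -0.0032], [-0.0095, -0.0032, -0.9999]]
shift [ 0.3  1.1 42.3]
```

drive_tool([
  [0.3,1,15],
  [0.3,1,30],
  [0.3,1,42],
  [0.3,1,42],
  [0.3,1,42],
  [0.3,1,42],
  [0.3,1,42],
  [0.3,1,42],
  [0.3,1,42],
  [0.3,1,42],
], roll=[0,0,0,0,0,0,0,0,0,0], grip=[-1,-1,-1,-0.6,-0.2,0.1,0.3,0.5,0.5,0.5], force=30)

```text
clock: 8.93
tcp_pos: [605.1, -117.0, 69.4]
tool_rot: [-0.016, 3.129, -0.006]
wrist_force: [-2.1, -0.4, 6.9]
width: 47.3
```

```bash
python3 st.py 603.9 -116.8 67
```

```text
8.9333 [ 605.1 -117.    69.4] f [-2.1 -0.4  6.9] w 47.3
[[-0.9999, -0.0104, 0.013], [-0.0104, 0.9999, -0.0037], [-0.013, -0.0039, -0.9999]]
shift [1.2 0.3 2.4]
```

drive_tool([
  [0,0,-15],
  [0,0,-40],
  [5,0,-75],
  [25,0,-105],
  [55,0,-125],
  [85,-15,-125],
  [113,-35,-125],
  [140,-60,-125],
  [155,-90,-125],
  [160,-120,-125],
], roll=[0,0,0,0,0,0,0,0,0,0], grip=[0.6,0.6,0.6,0.6,0.6,0.6,0.6,0.6,0.6,0.6], force=35)

```text
clock: 9.77
tcp_pos: [442.0, -238.6, 193.5]
tool_rot: [-0.017, 3.128, -0.005]
wrist_force: [0.4, 0.7, 0.3]
width: 47.2
```

```bash
python3 st.py 436 -322 195
```

```text
9.7667 [ 442.  -238.6  193.5] f [0.4 0.7 0.3] w 47.2
[[-0.9998, -0.011, 0.0134], [-0.011, 0.9999, -0.003], [-0.0134, -0.0031, -0.9999]]
shift [  6.9 -83.4  -1.3]
```

drive_tool([
  [7,-20,0],
  [7,-27,0],
  [7,-27,0],
  [7,-27,0],
  [7,-27,0],
], roll=[0,0,0,0,0], grip=[0.6,0.6,0.6,0.6,0.6])

```text
clock: 10.18
tcp_pos: [435.6, -264.9, 193.4]
tool_rot: [-0.018, 3.128, -0.004]
wrist_force: [-0.9, 0.7, -0.0]
width: 47.2
```

```bash
python3 - <<'E'
from h import *
from m import comps
im=grab('wrist');save(im,'w7.png');np.savez('w7.npz',**im)
comps('w',82,88,im=im,yr=(-400,-220));comps('w',152,158,im=im,yr=(-400,-220))
for z in (216,219,222,225):comps('w',z,z+3,im=im,yr=(-330,-220))
E
python3 st.py 436 -322 195
```

```text
w px [320. 117.] n 1204 circ [ 436.  -322.2] 29.9 z 85.2 col [232. 227. 220.]
w px [190. 118.] n 227 circ [ 538.8 -317.7] 26.9 z 84.5 col [105.  99.  93.]
w px [ 95. 134.] n 10798 circ [ 551.4 -315.4] 30.5 z 155.2 col [242. 236. 230.]
w px [321. 198.] n 216 circ [ 434.7 -275.4] 21.2 z 155.1 col [45. 46. 47.]
w px [318. 264.] n 1296 circ [ 434.9 -271.5] 30.3 z 217.6 col [53. 53. 55.]
w px [227. 280.] n 48 circ [ 469.5 -270.1] 2.4 z 217.2 col [27. 27. 28.]
w px [410. 281.] n 49 circ [ 400.4 -271.2] 2.5 z 217.2 col [19. 20. 21.]
w px [316. 314.] n 173 circ [ 435.7 -260.1] 9.1 z 217.6 col [43. 44. 45.]
w px [319. 295.] n 7220 circ [ 434.8 -265.1] 22.3 z 220.2 col [69. 70. 72.]
w px [249. 278.] n 105 circ [ 461.1 -270.4] 5.7 z 220.4 col [44. 43. 43.]
w px [389. 278.] n 108 circ [ 408.4 -271. ] 5.5 z 220.4 col [44. 44. 44.]
w px [226. 284.] n 54 circ [ 469.4 -270.5] 2.5 z 220.3 col [21. 21. 21.]
w px [412. 285.] n 63 circ [ 400.6 -271.6] 2.7 z 220.5 col [19. 20. 20.]
w px [256. 311.] n 43 circ [ 458.2 -259.9] 6.1 z 220.9 col [17. 16. 16.]
w px [381. 311.] n 57 circ [ 411.3 -259.9] 6.6 z 220.9 col [13. 12. 13.]
w px [250. 293.] n 162 circ [ 461.3 -263.9] 11.7 z 223.4 col [34. 33. 33.]
w px [389. 287.] n 135 circ [ 408.6 -268.5] 8.1 z 223.6 col [37. 36. 37.]
w px [223. 288.] n 63 circ [ 469.3 -270.7] 2.6 z 223.4 col [19. 19. 20.]
w px [415. 289.] n 60 circ [ 400.2 -271. ] 2.5 z 223.7 col [17. 18. 19.]
w px [246. 289.] n 146 circ [ 461.  -268.3] 7.4 z 226.4 col [40. 40. 40.]
w px [389. 298.] n 182 circ [ 408.3 -264.1] 11.7 z 226.5 col [33. 32. 33.]
w px [221. 292.] n 61 circ [ 469.4 -270.6] 2.6 z 226.3 col [19. 19. 20.]
w px [417. 293.] n 44 circ [ 400.  -271.2] 2.6 z 225.9 col [16. 16. 18.]
w px [254. 327.] n 35 circ [ 458.2 -256.7] 4.0 z 226.7 col [17. 15. 15.]
10.2333 [ 435.6 -264.7  193.4] f [0.4 0.4 0.2] w 46.9
[[-0.9998, -0.0123, 0.0134], [-0.0123, 0.9999, -0.0028], [-0.0134, -0.0029, -0.9999]]
shift [  0.3 -57.3  -1.4]
```

View pics/w7.png

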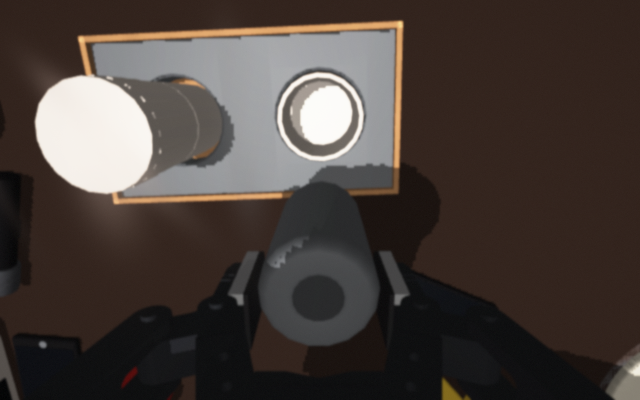

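The base mouth is at (436.0, -322.2). The held holder's top is at (434.8, -265.1), 27 mm above the TCP. I bring it over the mouth.

drive_tool([
  [0,-20,0],
  [0,-42,0],
  [0,-55,3],
  [0.3,-57,12],
  [0.4,-57,18],
  [0.4,-57,20],
  [0.4,-57,20],
  [0.4,-57,20],
], roll=[0,0,0,0,0,0,0,0], grip=[0.6,0.6,0.6,0.6,0.6,0.6,0.6,0.6])

```text
clock: 10.9
tcp_pos: [436.2, -321.1, 173.4]
tool_rot: [-0.021, 3.129, -0.004]
wrist_force: [-0.7, 0.2, -0.4]
width: 47.0
```

```bash
python3 - <<'E'
from h import *
from m import comps
im=grab('wrist');save(im,'w8.png')
comps('w',152,158,im=im,yr=(-400,-220))
for z in (196,198,200,202):comps('w',z,z+3,im=im,yr=(-400,-220),amin=1000)
comps('w',82,88,im=im,yr=(-400,-220))
im=grab('side');save(im,'s8.png')
E
python3 st.py 436.6 -321.9 88.2
```

```text
w px [ 91. 251.] n 10236 circ [ 551.3 -315.5] 30.6 z 155.2 col [250. 248. 245.]
w px [321. 210.] n 295 circ [ 435.5 -331.8] 21.3 z 154.9 col [58. 59. 61.]
w px [319. 265.] n 1362 circ [ 435.6 -328. ] 30.3 z 197.7 col [70. 71. 72.]
w px [318. 293.] n 7151 circ [ 435.5 -321.3] 22.8 z 200.1 col [87. 88. 90.]
w px [320. 296.] n 4625 circ [ 435.5 -321.2] 21.4 z 200.5 col [89. 90. 92.]
w px [319. 182.] n 714 circ [ 436.  -322.6] 29.8 z 85.1 col [224. 219. 214.]
w px [181. 191.] n 293 circ [ 540.4 -322.4] 26.7 z 84.3 col [140. 132. 125.]
11.0 [ 436.5 -321.4  174. ] f [-0.2  0.8 -0.6] w 47.3
[[-0.9998, -0.0131, 0.0141], [-0.0131, 0.9999, -0.0031], [-0.014, -0.0032, -0.9999]]
shift [ 1.1 -0.2 85.8]
```

View pics/s8.png

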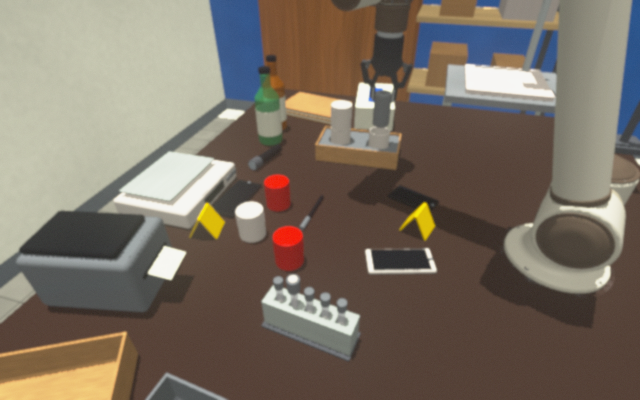

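View pics/w8.png

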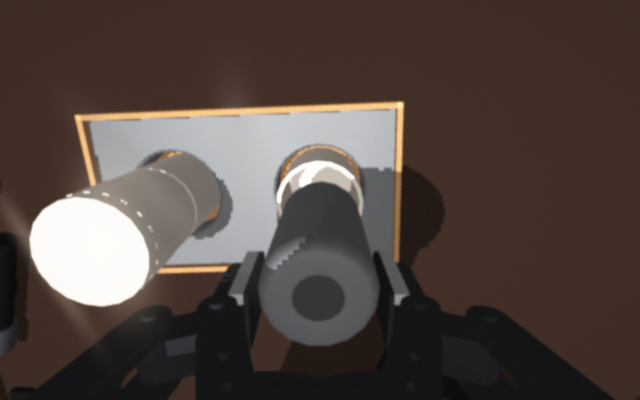

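drive_tool([
  [0.3,-0.7,8],
  [0.4,-0.7,18],
  [0.6,-0.7,30],
  [0.7,-0.7,42],
  [0.9,-0.7,54],
  [1,-0.7,65],
  [1.1,-0.7,72],
  [1.2,-0.7,78],
  [1.2,-0.7,80],
  [1.2,-0.7,80],
], roll=[0,0,0,0,0,0,0,0,0,0], grip=[0.6,0.6,0.6,0.6,0.6,0.6,0.6,0.6,0.6,0.6])

```text
clock: 11.83
tcp_pos: [436.1, -322.2, 93.4]
tool_rot: [-0.021, 3.129, -0.004]
wrist_force: [0.2, -0.9, -0.4]
width: 47.0
```

```bash
python3 st.py 436.4 -322.2 88.2; python3 - <<'E'
from h import *
from m import comps
im=grab('wrist');save(im,'w9.png')
for a in (112,115,118,121,124):comps('w',a,a+3,im=im,yr=(-400,-220),amin=900)
E
```

```text
11.8333 [ 436.1 -322.2   93.4] f [ 0.2 -0.9 -0.4] w 47.0
[[-0.9998, -0.0131, 0.0129], [-0.0132, 0.9999, -0.0027], [-0.0129, -0.0028, -0.9999]]
shift [-0.2  0.1  5.2]
w px [317. 260.] n 1088 circ [ 435.6 -329.8] 30.3 z 116.7 col [102. 103. 105.]
w px [318. 293.] n 7228 circ [ 435.5 -322.4] 22.8 z 120.1 col [130. 131. 134.]
w px [ 62. 281.] n 902 circ [ 537.4 -322.1] 26.0 z 122.5 col [167. 158. 149.]
w px [ 56. 284.] n 962 circ [ 534.9 -322.7] 25.0 z 125.5 col [167. 157. 149.]
```

View pics/w9.png

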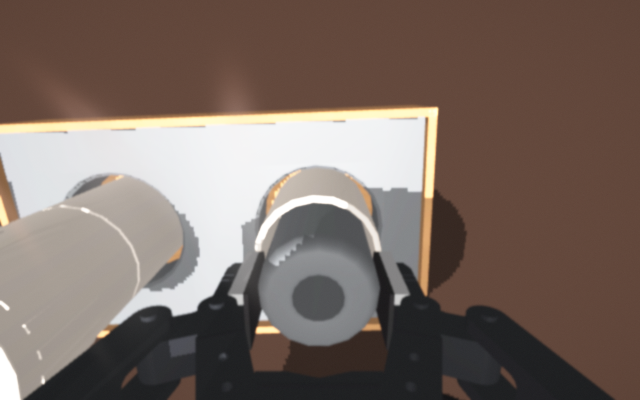

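No force, and the holder is inside the base with 5 mm to go. Lower it the rest of the way and release.

drive_tool([
  [0,0,2],
  [0,0,4],
  [0,0,4.5],
  [0,0,4.5],
  [0,0,4.5],
  [0,0,4.5],
  [0,0,4.5],
  [0,0,4.5],
  [0,0,-15],
  [0,0,-45],
], roll=[0,0,0,0,0,0,0,0,0,0], grip=[0.6,0.6,0.6,0.2,0,-0.3,-0.6,-0.6,-0.6,-0.6])

```text
clock: 12.72
tcp_pos: [433.8, -321.3, 136.6]
tool_rot: [-0.02, 3.135, 0.0]
wrist_force: [0.4, 1.0, 0.1]
width: 68.4
```

```bash
python3 st.py 436.4 -262 235; python3 - <<'E'
from h import *
from m import comps
im=grab('wrist');save(im,'w10.png')
for a in (112,114,116):comps('w',a,a+3,im=im,yr=(-400,-220),amin=300)
E
```

```text
12.7167 [ 433.8 -321.3  136.6] f [0.4 1.  0.1] w 68.4
[[-0.9999, -0.0127, 0.007], [-0.0127, 0.9999, 0.0001], [-0.007, 0.0, -1.0]]
shift [ -4.   59.3 -98.4]
w px [126. 225.] n 371 circ [ 540.5 -322.3] 26.8 z 113.4 col [112. 106. 100.]
w px [315. 228.] n 1134 circ [ 435.4 -322.5] 23.1 z 114.2 col [ 96.  98. 100.]
w px [315. 242.] n 4180 circ [ 435.5 -322.5] 22.3 z 115.3 col [ 97.  98. 100.]
w px [125. 231.] n 339 circ [ 535.4 -322.3] 25.0 z 117.6 col [113. 106. 100.]
```

View pics/w10.png

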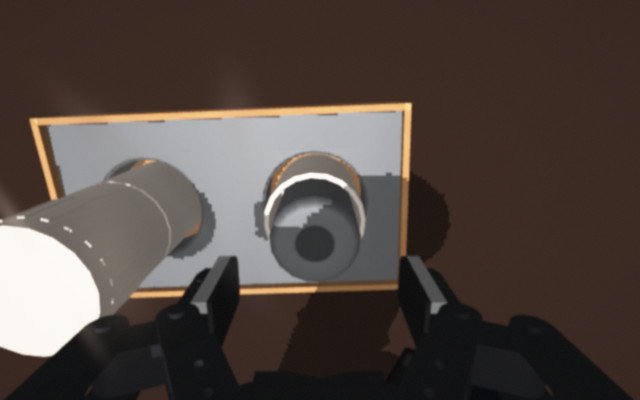

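The holder is seated: top at 115.2 mm, centre (435.5, -322.5). Now the swab tube. I travel to the rack and roll about -82° so the jaws close across the rack.

drive_tool([
  [0,0,-35],
  [0,10,-70],
  [0,45,-95],
  [0,85,-100],
  [0,125,-100],
  [0,165,-100],
  [0,205,-100],
  [0,245,-100],
  [0,285,-100],
  [0,325,-100],
], roll=[0,0,-7,-14,-21,-28,-35,-42,-49,-56], grip=[-1,-1,-1,-1,-1,-1,-1,-1,-1,-1])

```text
clock: 13.6
tcp_pos: [430.9, 3.7, 242.7]
tool_rot: [-1.496, 2.744, -0.027]
wrist_force: [0.3, 0.2, 0.2]
width: 85.3
```

```bash
python3 st.py 471 314.5 240
```

```text
13.6 [430.9   3.7 242.7] f [0.3 0.2 0.2] w 85.3
[[-0.5415, -0.8404, 0.0221], [-0.8407, 0.5415, -0.0074], [-0.0057, -0.0226, -0.9997]]
shift [-283.   134.7    1.3]
```

drive_tool([
  [-35,17,0],
  [-70,33,0],
  [-105,50,5],
  [-140,67,10],
  [-175,83,15],
  [-210,100,20],
  [-245,117,20],
  [-275,131,20],
  [-283,135,20],
  [-283,135,20],
], roll=[-6,-12,-18,-24,-25,-25,-25,-25,-25,-25], grip=[-1,-1,-1,-1,-1,-1,-1,-1,-1,-1])

```text
clock: 14.43
tcp_pos: [471.2, 317.0, 220.6]
tool_rot: [-2.061, 2.355, -0.032]
wrist_force: [0.3, -0.5, 0.1]
width: 85.5
```

drive_tool([
  [0,0,0],
  [0,0,0],
], roll=[0,0], grip=[-1,-1])

```text
clock: 14.6
tcp_pos: [471.0, 316.2, 220.5]
tool_rot: [-2.061, 2.356, -0.032]
wrist_force: [-0.5, -0.1, -0.5]
width: 85.5
```

```bash
python3 st.py 471 314.5 180; python3 - <<'E'
from h import *
from m import comps
im=grab('wrist');save(im,'w11.png');np.savez('w11.npz',**im)
comps('w',101,107,im=im,yr=(250,380));comps('w',115,121,im=im,yr=(250,380));comps('w',57,63,im=im,yr=(250,380))
E
python3 st.py 471 314.5 180
```

```text
14.6 [471.  316.2 220.5] f [-0.5 -0.1 -0.5] w 85.5
[[-0.1333, -0.9908, 0.0217], [-0.9911, 0.1332, -0.0078], [0.0048, -0.0225, -0.9997]]
shift [ 1.5  0.7 40.5]
w px [321. 161.] n 345 circ [498.9 311. ] 7.9 z 104.4 col [249. 249. 250.]
w px [321. 186.] n 45 circ [476.2 313.9] 9.6 z 103.3 col [128. 130. 131.]
w px [321. 231.] n 309 circ [443.6 318.3] 7.9 z 104.3 col [151. 153. 155.]
w px [320. 263.] n 298 circ [415.8 322. ] 8.1 z 104.4 col [147. 149. 151.]
w px [320. 294.] n 277 circ [388.2 325.8] 8.1 z 104.5 col [140. 140. 142.]
w px [321. 202.] n 672 circ [471.2 314.7] 10.8 z 118.8 col [233. 233. 233.]
w px [320. 201.] n 4633 circ [443.  318.4] 82.1 z 60.5 col [238. 240. 237.]
14.65 [471.1 315.9 220.8] f [-0.6 -0.3  0.5] w 85.6
[[-0.1337, -0.9908, 0.0219], [-0.991, 0.1336, -0.0076], [0.0046, -0.0227, -0.9997]]
shift [ 1.2  0.8 40.8]
```

View pics/w11.png

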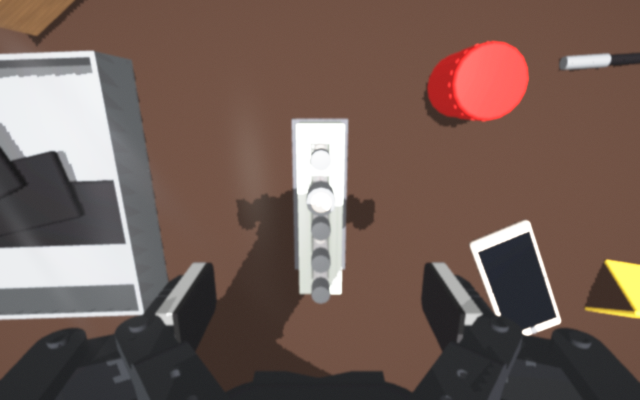

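The swab tube is centred at pixel (321,202), world (471.2, 314.7), in line with the jaws and midway between the neighbouring vials. Descend.

drive_tool([
  [0.5,1,30],
  [0.5,1.5,60],
  [0.5,2,85],
  [0.6,2.3,98],
  [0.6,2.3,98],
  [0.6,2.3,98],
  [0.6,2.3,98],
], roll=[0,0,0,0,0,0,0], grip=[-1,-1,-1,-1,-1,-1,-1])

```text
clock: 15.23
tcp_pos: [471.7, 315.0, 124.4]
tool_rot: [-2.058, 2.355, -0.031]
wrist_force: [0.5, 0.5, 0.4]
width: 85.3
```

```bash
python3 st.py 471.2 314.7 92; python3 - <<'E'
from h import *
im=grab('wrist');save(im,'w12.png')
E
```

```text
15.2333 [471.7 315.  124.4] f [0.5 0.5 0.4] w 85.3
[[-0.1342, -0.9907, 0.024], [-0.991, 0.1341, -0.0058], [0.0025, -0.0246, -0.9997]]
shift [ 0.3  1.3 32.3]
```

View pics/w12.png

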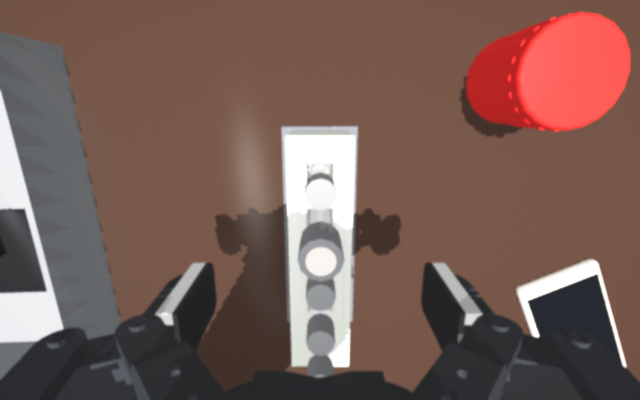

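drive_tool([
  [0.3,1.2,15],
  [0.3,1.2,28],
  [0.3,1.2,32.5],
  [0.3,1.2,32.5],
  [0.3,1.2,32.5],
  [0.3,1.2,32.5],
  [0.3,1.2,32.5],
  [0.3,1.2,32.5],
  [0.3,1.2,32.5],
  [0.3,1.2,32.5],
], roll=[0,0,0,0,0,0,0,0,0,0], grip=[-1,-1,-0.8,-0.5,-0.2,0.1,0.3,0.45,0.6,0.8], force=25)

```text
clock: 16.12
tcp_pos: [471.6, 315.1, 92.8]
tool_rot: [-2.057, 2.353, -0.032]
wrist_force: [-1.1, -1.1, 2.9]
width: 20.7
```

drive_tool([
  [0,0,0],
  [0,0,0],
  [0,0,0],
], roll=[0,0,0], grip=[0.9,0.9,0.9])

```text
clock: 16.37
tcp_pos: [471.7, 315.2, 92.8]
tool_rot: [-2.057, 2.353, -0.032]
wrist_force: [-1.1, 0.1, 1.7]
width: 21.0
```

```bash
python3 st.py 471.2 314.7 92; python3 - <<'E'
from h import *
im=grab('wrist');save(im,'w13.png')
E
```

```text
16.3667 [471.7 315.2  92.8] f [-1.1  0.1  1.7] w 21.0
[[-0.1337, -0.9907, 0.0254], [-0.991, 0.1336, -0.0046], [0.0012, -0.0258, -0.9997]]
shift [0.5 0.5 0.8]
```

View pics/w13.png

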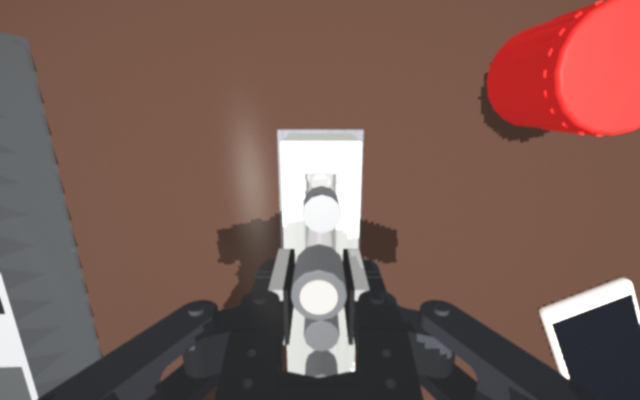

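The cap is held (width 21 mm). Lift straight up.

drive_tool([
  [0,-0.2,-8],
  [0,-0.5,-20],
  [0,-1,-35],
  [0,-1.3,-50],
  [0,-1.7,-65],
  [0,-2,-80],
  [0,-2.5,-97],
  [0,-3,-115],
  [0,-3.4,-130],
  [0,-3.6,-138],
], roll=[0,0,0,0,0,0,0,0,0,0], grip=[0.9,0.9,0.9,0.9,0.9,0.9,0.9,0.9,0.9,0.9])

```text
clock: 17.25
tcp_pos: [472.3, 315.8, 233.4]
tool_rot: [-2.055, 2.35, -0.031]
wrist_force: [0.3, 1.1, -1.1]
width: 21.2
```

```bash
python3 st.py 436 0 235; python3 - <<'E'
from h import *
im=grab('side');save(im,'s14.png')
im=grab('wrist');save(im,'w14.png')
E
```

```text
17.25 [472.3 315.8 233.4] f [ 0.3  1.1 -1.1] w 21.2
[[-0.1334, -0.9907, 0.028], [-0.9911, 0.1334, -0.0022], [-0.0015, -0.028, -0.9996]]
shift [317.8  -6.2  -1.9]
```

View pics/s14.png

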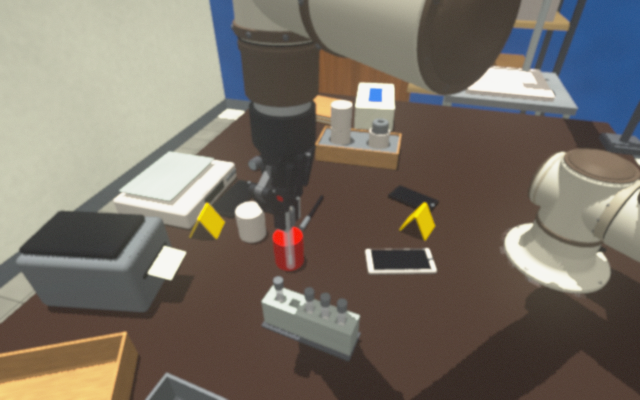

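View pics/w14.png

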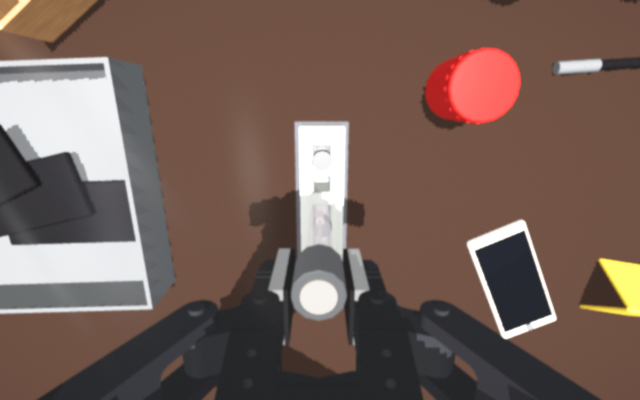

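The tube hangs cleanly and the four vials are undisturbed. Carry it to the carton, stopping on the +x side for a look.

drive_tool([
  [15,-2,-3],
  [45,-7,-8],
  [80,-12,-13],
  [120,-18,-15],
  [160,-24,-15],
  [200,-30,-15],
  [240,-35,-15],
  [280,-41,-15],
  [320,-47,-15],
  [360,-53,-15],
], roll=[0,0,0,0,0,0,0,0,0,0], grip=[0.9,0.9,0.9,0.9,0.9,0.9,0.9,0.9,0.9,0.9])

```text
clock: 18.18
tcp_pos: [474.7, -50.3, 247.6]
tool_rot: [-2.056, 2.351, -0.029]
wrist_force: [0.7, -0.7, -1.1]
width: 21.0
```

```bash
python3 st.py 480 -322.5 250
```

```text
18.1833 [474.7 -50.3 247.6] f [ 0.7 -0.7 -1.1] w 21.0
[[-0.1335, -0.9907, 0.0258], [-0.991, 0.1335, -0.0021], [-0.0013, -0.0258, -0.9997]]
shift [269.  -41.7  -1.7]
```

drive_tool([
  [40,-6,-2],
  [80,-12,-2],
  [120,-18,-2],
  [160,-25,-2],
  [195,-31,-2],
  [230,-36,-2],
  [255,-40,-2],
  [267,-42,-2],
  [269,-42,-2],
  [269,-42,-2],
], roll=[0,0,0,0,0,0,0,0,0,0], grip=[0.9,0.9,0.9,0.9,0.9,0.9,0.9,0.9,0.9,0.9])

```text
clock: 19.02
tcp_pos: [479.3, -322.7, 249.1]
tool_rot: [-2.055, 2.354, -0.025]
wrist_force: [-1.3, 0.7, -0.4]
width: 20.9
```

drive_tool([
  [0,0,0],
  [0,0,0],
  [0,0,0],
], roll=[0,0,0], grip=[0.9,0.9,0.9])

```text
clock: 19.27
tcp_pos: [479.4, -321.5, 249.3]
tool_rot: [-2.056, 2.352, -0.025]
wrist_force: [0.7, -0.4, 0.2]
width: 20.9
```

```bash
python3 - <<'E'
from h import *
from m import comps
im=grab('wrist');save(im,'w15.png');np.savez('w15.npz',**im)
for z in (113,82):comps('w',z,z+5,im=im,yr=(-400,-220),amin=300)
for z in (268,272,275,278):comps('w',z,z+4,im=im,yr=(-400,-220),amin=50)
im=grab('side');save(im,'s15.png')
im=grab('scene');save(im,'c15.png')
E
python3 st.py 435.5 -322.5 250
```

```text
w px [342. 235.] n 548 circ [ 436.4 -330.7] 20.4 z 115.3 col [59. 60. 62.]
w px [326. 214.] n 414 circ [ 436.  -322.5] 29.9 z 85.3 col [139. 132. 125.]
w px [285. 269.] n 103 circ [ 487.3 -308.3] 5.2 z 270.2 col [42. 42. 41.]
w px [319. 269.] n 231 circ [ 484.  -321.3] 9.7 z 270.1 col [38. 39. 40.]
w px [353. 267.] n 94 circ [ 485.3 -335.5] 4.1 z 270.2 col [44. 45. 44.]
w px [264. 276.] n 75 circ [ 488.2 -300.7] 2.9 z 269.9 col [23. 22. 23.]
w px [373. 276.] n 74 circ [ 482.2 -342.7] 3.1 z 269.7 col [18. 18. 19.]
w px [282. 271.] n 96 circ [ 490.5 -308.4] 3.3 z 274.0 col [49. 49. 48.]
w px [318. 293.] n 1958 circ [ 476.9 -321.1] 13.6 z 275.0 col [80. 78. 76.]
w px [355. 272.] n 105 circ [ 485.2 -335.4] 4.2 z 273.9 col [47. 47. 47.]
w px [262. 281.] n 86 circ [ 487.9 -300.6] 3.0 z 274.3 col [20. 20. 20.]
w px [375. 281.] n 87 circ [ 482.3 -342.6] 3.0 z 274.0 col [16. 16. 17.]
w px [320. 296.] n 1360 circ [ 481.1 -322. ] 12.0 z 275.7 col [110. 105. 100.]
w px [284. 281.] n 149 circ [ 483.6 -307.7] 8.5 z 276.8 col [43. 44. 44.]
w px [356. 275.] n 101 circ [ 486.9 -335.8] 3.3 z 277.2 col [51. 51. 50.]
w px [261. 285.] n 98 circ [ 488.1 -300.6] 2.9 z 277.3 col [20. 19. 19.]
w px [376. 285.] n 92 circ [ 482.5 -342.7] 3.0 z 277.3 col [16. 16. 16.]
w px [281. 281.] n 120 circ [ 487.1 -308.1] 5.1 z 280.3 col [44. 44. 44.]
w px [356. 280.] n 122 circ [ 484.8 -335.5] 4.3 z 280.1 col [46. 46. 46.]
w px [378. 288.] n 64 circ [ 482.2 -342.7] 3.0 z 279.2 col [16. 16. 16.]
w px [259. 288.] n 63 circ [ 488.  -300.7] 3.0 z 279.1 col [19. 19. 19.]
19.4167 [ 479.6 -321.9  249.4] f [-0.2 -0.1 -0.1] w 21.5
[[-0.1337, -0.9907, 0.0241], [-0.991, 0.1338, -0.001], [-0.0022, -0.024, -0.9997]]
shift [ 6.5 43.6 -1.6]
```

View pics/w15.png

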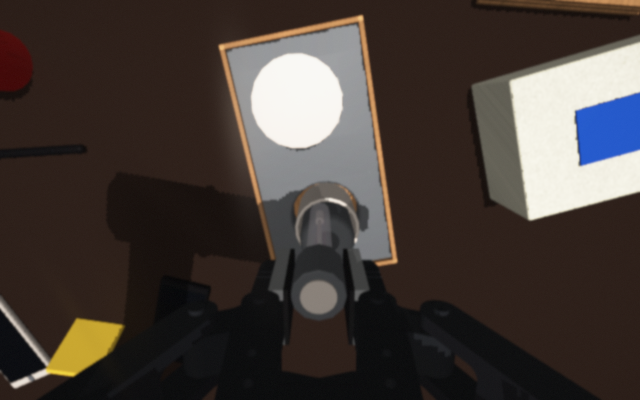

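View pics/s15.png

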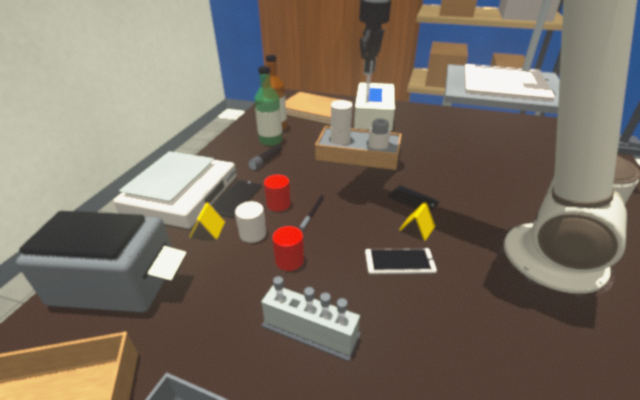

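```bash
python3 - <<'E'
from h import *
a=cv2.imread('pics/s15.png')[30:150,310:430];b=cv2.imread('pics/c15.png')[30:180,190:340]
cv2.imwrite('pics/z15.png',np.hstack([cv2.resize(a,(400,400),interpolation=2),cv2.resize(b,(400,400),interpolation=2)]))
im=dict(np.load('w15.npz'));print(ray(im,318.5,297,274.8))
E
```

```text
[ 478.96521267 -320.81903429  274.8       ]
```

View pics/z15.png

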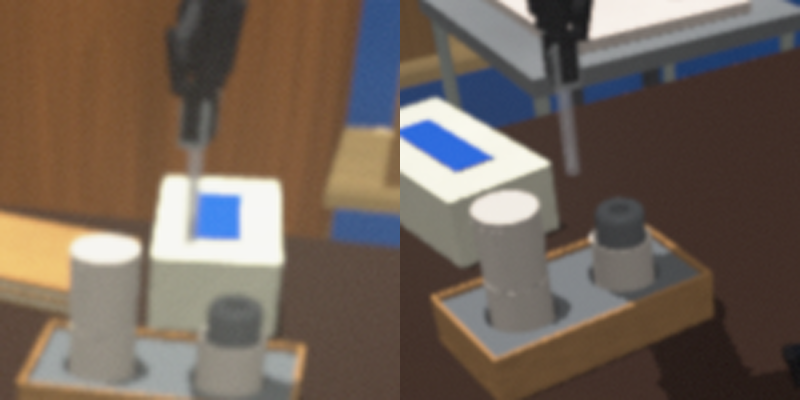

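```bash
python3 - <<'E'
from h import *
s=dict(np.load('side0.npz'));c=dict(np.load('scene0.npz'))
for a in (160,165,168):print(ray(s,368.2,102,a).round(1),ray(c,254.1,94.5,a).round(1))
P=lambda im:im['mtx']@im['view'][:3]
X=cv2.triangulatePoints(P(s),P(c),np.array([[368.2],[102.]]),np.array([[254.1],[94.5]]));print((X[:3]/X[3]).ravel())
X=cv2.triangulatePoints(P(s),P(c),np.array([[310+198*.3],[30+143*.3]]),np.array([[190+167*.375],[30+80*.375]]));print((X[:3]/X[3]).ravel())
E
```

```text
[ 477.4 -337.8  160. ] [ 473.7 -336.2  160. ]
[ 475.4 -325.2  165. ] [ 477.9 -327.   165. ]
[ 474.1 -317.6  168. ] [ 480.4 -321.5  168. ]
[ 476.2474058  -330.66687149  162.91817559]
[ 476.00936894 -317.63944113  251.05439145]
```

```bash
python3 - <<'E'
import cv2
a=cv2.imread('pics/w15.png')[170:330,240:400]
a=cv2.convertScaleAbs(a,alpha=1.8,beta=10)
cv2.imwrite('pics/z15b.png',cv2.resize(a,(600,600),interpolation=2))
E
```

```text
(no output)
```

View pics/z15b.png

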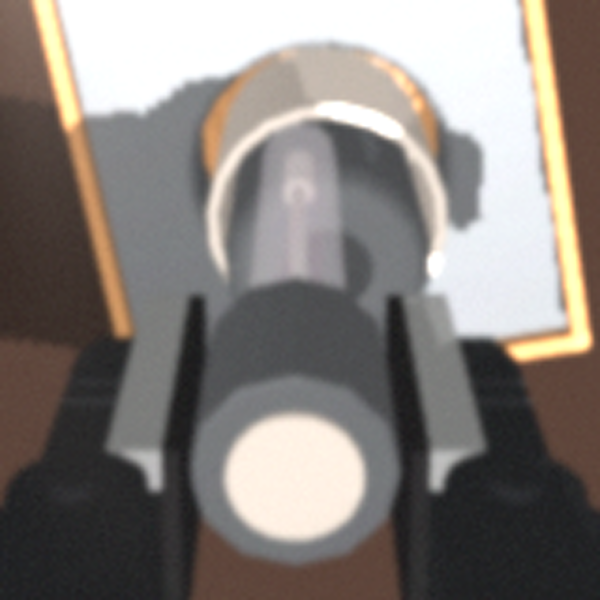

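```bash
python3 - <<'E'
from h import *
im=dict(np.load('w15.npz'))
for v in (200.7,206.8): print(ray(im,319.2,v,164.6).round(1))
for v in (270.1,319.5,295.3): print(ray(im,319.2,v,274.8).round(1))
E
```

```text
[ 486.  -322.   164.6]
[ 481.7 -321.5  164.6]
[ 490.  -322.6  274.8]
[ 469.2 -319.8  274.8]
[ 479.6 -321.2  274.8]
```

The tube hangs close to vertical: foot at about (480.5, -321.7), cap at (479.6, -321.2). I shift it over the hole and part of the way down.

drive_tool([
  [3,15,0],
  [5,30,5],
  [7,42,15],
  [7,45,25],
  [7,45,29],
  [7,45,29],
  [7,45,29],
  [7,45,29],
], roll=[0,0,0,0,0,0,0,0], grip=[0.9,0.9,0.9,0.9,0.9,0.9,0.9,0.9])

```text
clock: 20.08
tcp_pos: [435.6, -323.0, 220.0]
tool_rot: [-2.056, 2.351, -0.028]
wrist_force: [0.1, 0.3, -0.3]
width: 21.1
```

```bash
python3 - <<'E'
from h import *
from m import comps
im=grab('wrist');save(im,'w16.png');np.savez('w16.npz',**im)
a=cv2.imread('pics/w16.png')[170:330,240:400]
a=cv2.convertScaleAbs(a,alpha=1.8,beta=10)
cv2.imwrite('pics/z16.png',cv2.resize(a,(600,600),interpolation=2))
for z in (113,82):comps('w',z,z+5,im=im,yr=(-400,-220),amin=100)
E
python3 st.py 434.9 -323 119.8
```

```text
w px [318. 198.] n 1906 circ [ 435.7 -322.4] 22.9 z 115.3 col [107. 108. 110.]
w px [320. 176.] n 544 circ [ 435.7 -322.3] 30.1 z 85.3 col [215. 207. 199.]
20.1333 [ 435.5 -323.   219.9] f [ 0.5 -0.3 -0.6] w 21.0
[[-0.1333, -0.9908, 0.0252], [-0.9911, 0.1333, -0.0016], [-0.0018, -0.0252, -0.9997]]
shift [  0.3   3.2 100.1]
```

View pics/z16.png

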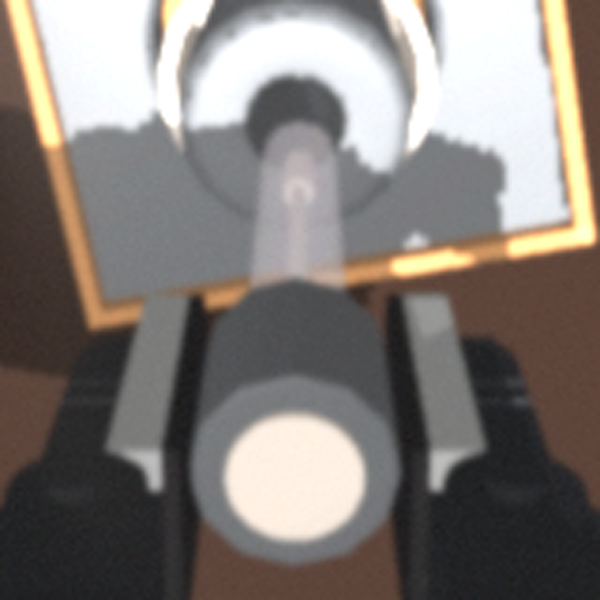

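The tube is lined up with the hole. Insert it.

drive_tool([
  [0.2,0.6,12],
  [0.2,1,25],
  [0.2,1.3,37],
  [0.2,1.6,49],
  [0.2,1.9,61],
  [0.2,2.2,73],
  [0.2,2.5,84],
  [0.2,2.7,92],
  [0.2,2.7,95],
  [0.2,2.7,95],
], roll=[0,0,0,0,0,0,0,0,0,0], grip=[0.9,0.9,0.9,0.9,0.9,0.9,0.9,0.9,0.9,0.9])

```text
clock: 20.97
tcp_pos: [435.2, -322.9, 124.4]
tool_rot: [-2.057, 2.352, -0.026]
wrist_force: [0.0, 0.4, -0.1]
width: 20.8
```

```bash
python3 - <<'E'
from h import *
im=grab('wrist');save(im,'w17.png')
E
python3 st.py 435.2 -323 119.8
```

```text
21.0167 [ 435.6 -323.1  125.1] f [ 1.2 -0.4  0.6] w 20.8
[[-0.133, -0.9908, 0.0253], [-0.9911, 0.133, -0.0019], [-0.0015, -0.0253, -0.9997]]
shift [-0.1  0.5  5.3]
```

View pics/w17.png

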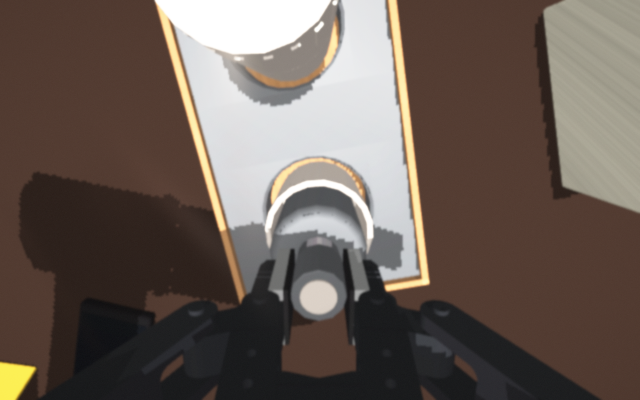

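drive_tool([
  [0,0.4,2],
  [0,0.5,4],
  [0,0.5,4.5],
  [0,0.5,4.5],
  [0,0.5,4.5],
  [0,0.5,4.5],
  [0,0.5,4.5],
  [0,0.5,4],
  [0,0,-15],
  [0,0,-40],
], roll=[0,0,0,0,0,0,0,0,0,0], grip=[0.9,0.9,0.9,0.4,0.1,0,-0.1,-0.2,-0.3,-0.4])

```text
clock: 21.85
tcp_pos: [433.2, -322.4, 163.5]
tool_rot: [-2.058, 2.353, -0.02]
wrist_force: [1.6, -1.3, -0.2]
width: 59.6
```

```bash
python3 st.py 648.2 112.3 200; python3 - <<'E'
from h import *
from m import comps
im=grab('wrist');save(im,'w18.png')
for z in (140,142,144,146):comps('w',z,z+4,im=im,yr=(-400,-220))
E
```

```text
21.85 [ 433.2 -322.4  163.5] f [ 1.6 -1.3 -0.2] w 59.6
[[-0.1333, -0.9909, 0.0201], [-0.9911, 0.1333, 0.0005], [-0.0032, -0.0199, -0.9998]]
shift [-459.6 -155.8  -32. ]
w px [321. 226.] n 95 circ [ 440.  -323.8] 9.6 z 142.2 col [51. 52. 53.]
w px [322. 241.] n 747 circ [ 435.6 -323.5] 11.0 z 145.3 col [72. 72. 73.]
w px [291.  56.] n 142 circ [ 526.5 -320.9] 15.6 z 146.5 col [118. 113. 107.]
w px [322. 244.] n 1356 circ [ 435.5 -323.4] 11.0 z 145.9 col [99. 96. 93.]
w px [331.  22.] n 27 circ [ 534.  -339.8] 2.9 z 146.8 col [149. 145. 138.]
w px [301.  52.] n 119 circ [ 526.5 -325.8] 12.7 z 147.6 col [118. 113. 107.]
w px [262.  63.] n 29 circ [ 522.  -310.1] 3.4 z 146.9 col [126. 120. 113.]
w px [321. 246.] n 506 circ [ 436.1 -323.5] 9.2 z 146.6 col [131. 124. 117.]
```

View pics/w18.png

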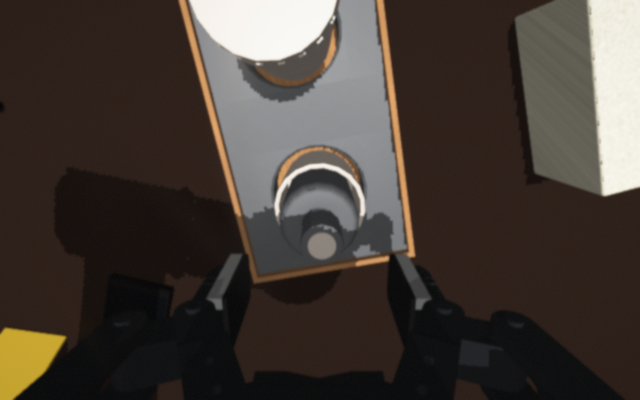

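The tube is seated: cap top at 145.5 mm, centre (435.6, -323.4). Next, the lid.

drive_tool([
  [0,0,-35],
  [-25,-8,-55],
  [-60,-21,-55],
  [-99,-34,-55],
  [-138,-47,-55],
  [-177,-60,-55],
  [-216,-73,-55],
  [-255,-86,-55],
  [-294,-100,-55],
  [-333,-113,-55],
], roll=[0,0,0,0,0,0,0,0,0,0], grip=[-0.6,-1,-1,-1,-1,-1,-1,-1,-1,-1])

```text
clock: 22.73
tcp_pos: [591.3, -6.8, 228.6]
tool_rot: [-2.057, 2.347, -0.04]
wrist_force: [1.0, -0.5, -0.2]
width: 85.8
```

```bash
python3 st.py 648.2 112.3 180
```

```text
22.7333 [591.3  -6.8 228.6] f [ 1.  -0.5 -0.2] w 85.8
[[-0.1311, -0.9908, 0.032], [-0.9914, 0.131, -0.0063], [0.002, -0.0325, -0.9995]]
shift [-125.7  -39.2   49.6]
```

drive_tool([
  [-38,-12,5],
  [-76,-24,20],
  [-110,-34,35],
  [-124,-38,48],
  [-125,-38.5,48],
  [-125,-38.5,48],
  [-125,-38.5,48],
  [-125,-38.5,48],
], roll=[0,0,0,0,0,0,0,0], grip=[-1,-1,-1,-1,-1,-1,-1,-1])

```text
clock: 23.4
tcp_pos: [647.5, 110.5, 182.9]
tool_rot: [-2.055, 2.348, -0.042]
wrist_force: [0.4, -0.1, 0.1]
width: 85.3
```

```bash
python3 - <<'E'
from h import *
from m import comps
im=grab('wrist');save(im,'w19.png')
comps('w',66,74,im=im)
E
python3 st.py 648.2 112.3 100
```

```text
w px [51. 98.] n 3776 circ [762.2 284.2] 60.3 z 69.5 col [202. 202. 199.]
w px [478. 195.] n 4736 circ [634.3  -9.3] 30.1 z 70.4 col [250.  65.  61.]
w px [316. 198.] n 4640 circ [648.7 112.2] 29.9 z 70.4 col [242. 239. 236.]
w px [268. 332.] n 3464 circ [538.4 168.7] 29.9 z 70.5 col [192.  38.  36.]
23.45 [647.5 110.4 183.1] f [ 0.1 -0.4  0.1] w 85.5
[[-0.1327, -0.9906, 0.034], [-0.9912, 0.1325, -0.0057], [0.0012, -0.0344, -0.9994]]
shift [-2.1  2.4 83.1]
```

View pics/w19.png

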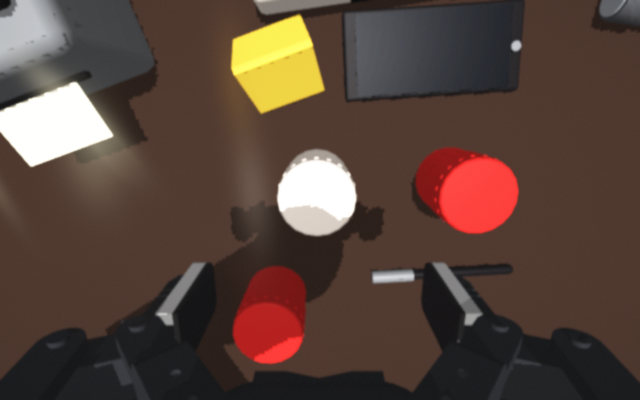

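drive_tool([
  [-1,1,30],
  [-2,2,60],
  [-2,2.2,82],
  [-2,2.2,88],
  [-2,2.2,88],
  [-2,2.2,88],
], roll=[0,0,0,0,0,0], grip=[-1,-1,-1,-1,-1,-1])

```text
clock: 23.95
tcp_pos: [649.5, 111.8, 96.7]
tool_rot: [-2.053, 2.346, -0.044]
wrist_force: [0.1, 0.7, 0.7]
width: 85.4
```

```bash
python3 st.py 648.6 112.2 36
```

```text
23.95 [649.5 111.8  96.7] f [0.1 0.7 0.7] w 85.4
[[-0.133, -0.9905, 0.0363], [-0.9911, 0.1328, -0.0055], [0.0006, -0.0367, -0.9993]]
shift [-0.3  3.2 60.6]
```

drive_tool([
  [-0.3,1,20],
  [-0.3,2,42],
  [-0.3,3,58],
  [-0.3,3,60],
  [-0.3,3,60],
  [-0.3,3,60],
  [-0.3,3,60],
  [-0.3,3,60],
  [-0.3,3,60],
  [-0.3,3,60],
], roll=[0,0,0,0,0,0,0,0,0,0], grip=[-1,-1,-1,-0.9,-0.7,-0.4,-0.1,0.2,0.3,0.3], force=35)

```text
clock: 24.78
tcp_pos: [650.6, 112.7, 39.3]
tool_rot: [-2.051, 2.342, -0.047]
wrist_force: [-0.1, 0.1, 6.6]
width: 57.4
```

```bash
python3 st.py 560 -50 220; python3 - <<'E'
from h import *
im=grab('wrist');save(im,'w20.png')
E
```

```text
24.7833 [650.6 112.7  39.3] f [-0.1  0.1  6.6] w 57.4
[[-0.1322, -0.9904, 0.0411], [-0.9912, 0.1322, -0.0042], [-0.0012, -0.0413, -0.9991]]
shift [ 173.    60.7 -183.6]
```

View pics/w20.png

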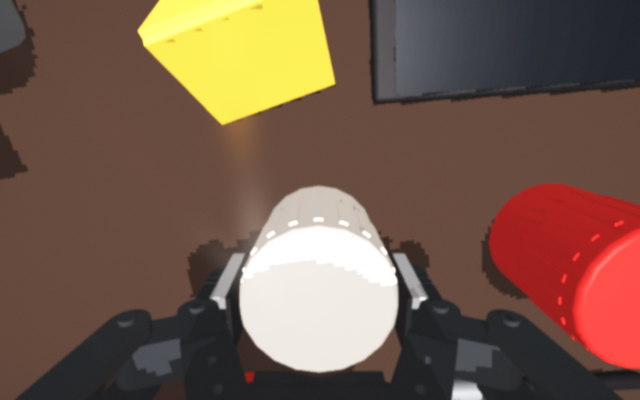

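The white lid is held, top ellipse centred at about (319,298). Lift it and carry it.

drive_tool([
  [0,-0.6,-15],
  [0,-1.6,-40],
  [0,-3,-75],
  [10,-2,-112],
  [42,7,-145],
  [78,18,-175],
  [115,30,-187],
  [152,43,-188],
  [190,56,-189],
  [228,69,-189],
], roll=[0,0,0,0,0,0,0,0,0,0], grip=[0.4,0.4,0.4,0.4,0.4,0.4,0.4,0.4,0.4,0.4], force=45)

```text
clock: 25.67
tcp_pos: [545.0, -101.0, 226.3]
tool_rot: [-2.05, 2.34, -0.049]
wrist_force: [0.4, -0.9, -1.2]
width: 57.7
```

```bash
python3 st.py 438 -322 235
```

```text
25.6667 [ 545.  -101.   226.3] f [ 0.4 -0.9 -1.2] w 57.7
[[-0.1316, -0.9904, 0.0433], [-0.9913, 0.1316, -0.0037], [-0.002, -0.0434, -0.9991]]
shift [233.1  76.5 -12.5]
```

drive_tool([
  [36,12,-4],
  [72,24,-8],
  [108,35,-12],
  [144,47,-12],
  [180,59,-12],
  [210,69,-12],
  [228,75,-12],
  [233,76.5,-12],
  [233,76.5,-12],
  [233,76.5,-12],
], roll=[0,0,0,0,0,0,0,0,0,0], grip=[0.4,0.4,0.4,0.4,0.4,0.4,0.4,0.4,0.4,0.4])

```text
clock: 26.5
tcp_pos: [438.0, -321.5, 234.5]
tool_rot: [-2.049, 2.34, -0.049]
wrist_force: [0.3, 0.2, -0.8]
width: 57.7
```

drive_tool([
  [0,0,0],
  [0,0,0],
  [0,0,0],
], roll=[0,0,0], grip=[0.4,0.4,0.4])

```text
clock: 26.75
tcp_pos: [438.6, -320.7, 234.6]
tool_rot: [-2.051, 2.338, -0.049]
wrist_force: [0.3, -0.2, -0.2]
width: 57.3
```

```bash
python3 - <<'E'
from h import *
from m import comps
im=grab('wrist');save(im,'w21.png');np.savez('w21.npz',**im)
for z in (258,260,262,264,266,268,270):comps('w',z,z+3,im=im,yr=(-400,-220),amin=700)
comps('w',82,88,im=im,yr=(-400,-220),amin=100)
W=pts(im);m=(W[...,2]>262)&(W[...,2]<273)&(im['color'].min(-1)>100)
k,l,st,c=cv2.connectedComponentsWithStats(m.astype(np.uint8));i=1+st[1:,4].argmax();p=W[l==i]
A=np.c_[p[:,:2],np.ones(len(p))];print(len(p),np.linalg.lstsq(A,p[:,2],rcond=None)[0])
im=grab('side');save(im,'s21.png')
a=im['color'][20:170,290:440,::-1];im=grab('scene');b=im['color'][10:170,170:330,::-1]
cv2.imwrite('pics/z21.png',np.hstack([cv2.resize(a,(400,400),interpolation=2),cv2.resize(b,(400,400),interpolation=2)]))
E
python3 st.py 438 -322 235
```

```text
w px [318. 251.] n 1162 circ [ 447.4 -321.1] 35.2 z 264.1 col [159. 151. 143.]
w px [319. 300.] n 18046 circ [ 443.8 -320.6] 35.7 z 265.6 col [156. 148. 141.]
w px [324. 174.] n 405 circ [ 436.4 -322.6] 29.5 z 85.3 col [210. 202. 194.]
17963 [-5.91057754e-03  2.64050136e-03  2.69035779e+02]
26.9 [ 438.3 -321.   234.6] f [-0.4  0.1  0.1] w 57.7
[[-0.131, -0.9904, 0.0436], [-0.9914, 0.131, -0.0033], [-0.0024, -0.0437, -0.999]]
shift [ 1.   0.2 -0.4]
```

View pics/w21.png

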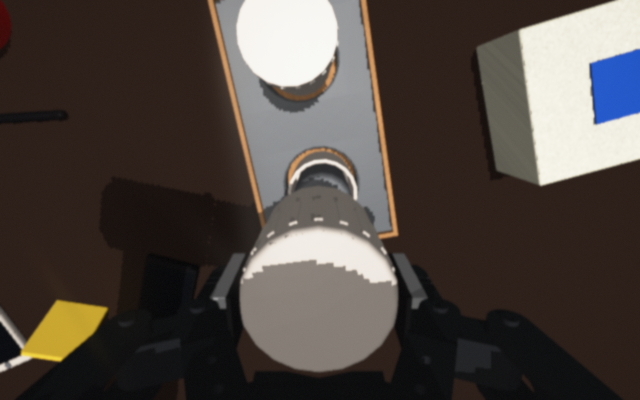

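View pics/z21.png

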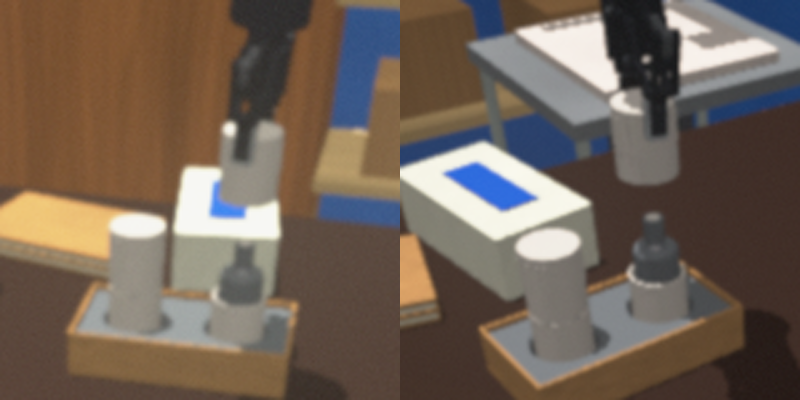

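```bash
python3 - <<'E'
from h import *
im=dict(np.load('w21.npz'))
W=pts(im);m=(abs(W[...,2]-265.6)<1.8)&(im['color'].min(-1)>90)
cs,_=cv2.findContours(cv2.morphologyEx(m.astype(np.uint8),2,np.ones((5,5))),0,1)
c=max(cs,key=cv2.contourArea)[:,0];print(c.min(0),c.max(0))
P=np.array([ray(im,u,v,265.6)[:2] for u,v in c]).astype(np.float32)
print(cv2.minEnclosingCircle(P),cv2.fitEllipse(P))
for u,v in((239.5,295),(398.5,295),(319,225),(319,371.5)):print(ray(im,u,v,265.6).round(1))
E
```

```text
[240 229] [396 370]
((438.38427734375, -320.0152587890625), 29.14912223815918) ((438.217041015625, -319.9583435058594), (56.872013092041016, 56.9811897277832), 114.8879165649414)
[ 445.2 -292.2  265.6]
[ 437.8 -349.1  265.6]
[ 467.9 -324.1  265.6]
[ 409.2 -316.4  265.6]
```

```bash
python3 - <<'E'
from h import *
from m import comps
for n in('side','scene'):
    im=grab(n)
    for a,b in((200,206),(210,225),(225,240),(262,269)):comps(n,a,b,im=im,xr=(380,500),yr=(-380,-260))
    comps(n,93,105,im=im,xr=(380,500),yr=(-380,-260))
    comps(n,75,83,im=im,xr=(380,500),yr=(-380,-260))
    comps(n,140,150,im=im,xr=(380,500),yr=(-380,-260))
E
```

```text
side px [383.  94.] n 46 circ [ 435.9 -310.3] 28.6 z 202.8 col [147. 143. 136.]
side px [383.  89.] n 125 circ [ 434.4 -310.2] 28.8 z 217.5 col [148. 141. 130.]
side px [384.  83.] n 124 circ [ 434.7 -312.1] 29.9 z 232.6 col [145. 139. 128.]
side px [386.  69.] n 104 circ [ 432.8 -313. ] 37.9 z 264.0 col [148. 142. 132.]
side px [380. 129.] n 61 circ [ 434.4 -315.6] 23.3 z 98.6 col [94. 95. 91.]
side px [379. 135.] n 63 circ [ 435.2 -318.5] 29.2 z 79.0 col [150. 144. 133.]
side px [382. 112.] n 29 circ [ 434.2 -318.9] 10.8 z 143.7 col [130. 129. 119.]
scene px [269.  80.] n 58 circ [ 441.6 -316.8] 29.4 z 203.2 col [114. 108. 102.]
scene px [268.  75.] n 154 circ [ 440.7 -315.1] 28.8 z 217.8 col [117. 111. 106.]
scene px [268.  68.] n 152 circ [ 439.4 -316.6] 29.8 z 232.8 col [116. 111. 105.]
scene px [264.  52.] n 175 circ [ 439.8 -316.1] 38.9 z 266.9 col [147. 142. 136.]
scene px [272. 118.] n 79 circ [ 437.7 -320.5] 23.6 z 99.2 col [68. 68. 69.]
scene px [273. 126.] n 63 circ [ 440.6 -318.4] 28.9 z 79.2 col [119. 114. 108.]
scene px [270.  98.] n 47 circ [ 435.9 -323.5] 11.9 z 146.6 col [86. 84. 83.]
```

```bash
cat > ax.py <<'E'
from h import *
def planes(im,z0,z1):
    W=pts(im);out=[]
    m=(W[...,2]>z0)&(W[...,2]<z1)&(abs(W[...,0]-437)<45)&(abs(W[...,1]+318)<45)&(im['color'].min(-1)>60)
    for v in np.where(m.sum(1)>8)[0]:
        u=np.where(m[v])[0];K=im['mtx']
        d=[im['cw'][:3,:3]@np.array([(x-K[0,2])/K[0,0],(v-K[1,2])/K[1,1],1]) for x in(u[0]-.5,u[-1]+.5)]
        d=[x[:2]/np.linalg.norm(x[:2]) for x in d];out.append((d[0]+d[1])/np.linalg.norm(d[0]+d[1]))
    d=np.median(out,0);return im['cw'][:2,3],d/np.linalg.norm(d),len(out)
def axis(z0,z1):
    A=[];b=[]
    for n in('side','scene'):
        o,d,k=planes(grab(n),z0,z1);nn=np.array([-d[1],d[0]]);A.append(nn);b.append(nn@o)
    return np.linalg.solve(A,b).round(1)
if __name__=='__main__':
    for a in((196,220),(55,83),(87,111)):print(a,axis(*a))
E
python3 ax.py
```

```text
(196, 220) [ 437.  -324.9]
(55, 83) [ 436.1 -327.8]
(87, 111) [ 435.2 -325.5]
```

By the wrist view the lid needs about (-1.8, -1.8) mm of correction. I lower it around the tube cap, stopping above the holder to measure again.

drive_tool([
  [2.2,2.3,12],
  [2.2,2.8,26],
  [2.2,3.4,40],
  [2.2,4,54],
  [2.2,4.4,64],
  [2.2,4.6,69],
  [2.2,4.6,69.5],
  [2.2,4.6,69.5],
  [2.2,4.6,69.5],
], roll=[0,0,0,0,0,0,0,0,0], grip=[0.4,0.4,0.4,0.4,0.4,0.4,0.4,0.4,0.4])

```text
clock: 28.05
tcp_pos: [436.8, -323.7, 165.7]
tool_rot: [-2.049, 2.34, -0.051]
wrist_force: [0.4, 0.2, -0.2]
width: 57.6
```

```bash
python3 st.py 436.5 -322.8 124; python3 - <<'E'
from h import *
from ax import axis
for a in((128,150),(55,83),(87,111)):print(a,axis(*a))
im=grab('wrist');save(im,'w22.png');np.savez('w22.npz',**im)
W=pts(im)
m=(abs(W[...,2]-196.5)<2.5)&(im['color'].min(-1)>80)
print(np.median(W[...,2][m]))
cs,_=cv2.findContours(cv2.morphologyEx(m.astype(np.uint8),2,np.ones((5,5))),0,1)
c=max(cs,key=cv2.contourArea)[:,0]
P=np.array([ray(im,u,v,196.5)[:2] for u,v in c]).astype(np.float32)
print(cv2.minEnclosingCircle(P))
from m import comps
comps('w',82,88,im=im,yr=(-400,-220),amin=50)
sd=grab('side');a=sd['color'][70:170,320:420,::-1];sc=grab('scene');b=sc['color'][40:160,190:310,::-1]
cv2.imwrite('pics/z22.png',np.hstack([cv2.resize(a,(400,400),interpolation=2),cv2.resize(b,(400,400),interpolation=2)]))
E
```

```text
28.05 [ 436.8 -323.7  165.7] f [ 0.4  0.2 -0.2] w 57.6
[[-0.1319, -0.9902, 0.0449], [-0.9913, 0.1318, -0.0042], [-0.0018, -0.0451, -0.999]]
shift [-0.8  2.3 41.6]
(128, 150) [ 435.5 -326.9]
(55, 83) [ 435.6 -326.1]
(87, 111) [ 435.3 -326.3]
196.3103243104456
((436.303955078125, -322.6366882324219), 29.25747299194336)
w px [319. 183.] n 536 circ [ 442.6 -323.6] 28.8 z 85.2 col [218. 211. 202.]
w px [317. 184.] n 83 circ [ 451.1 -324. ] 17.5 z 84.9 col [45. 45. 46.]
```

View pics/z22.png

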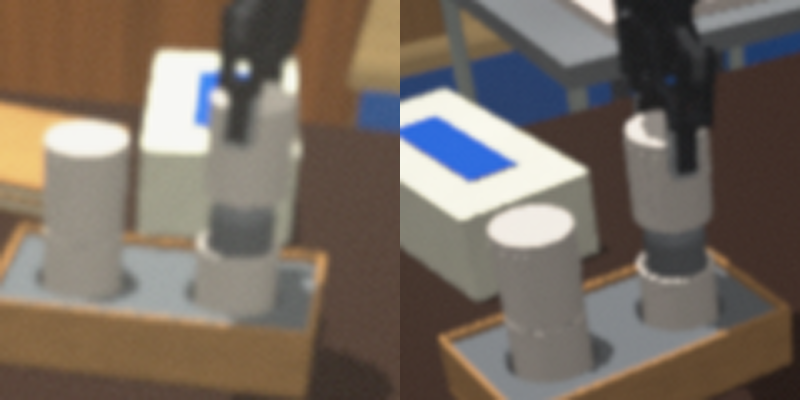

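View pics/w22.png

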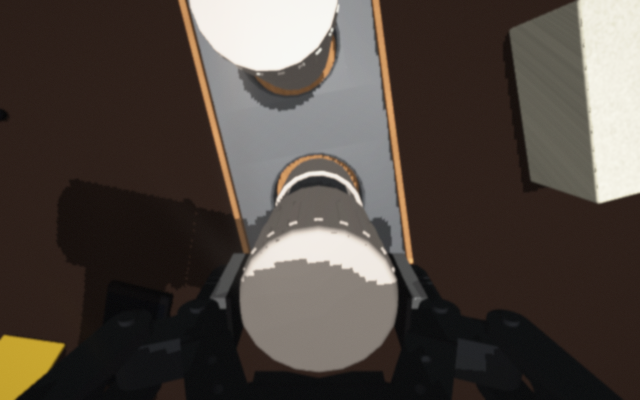

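All views now agree: the lid at (436.3, -322.6) against the holder at (435.6, -322.4). Lower it.

drive_tool([
  [-0.2,0.8,5],
  [-0.2,1.1,10],
  [-0.2,1.3,15],
  [-0.2,1.5,20],
  [-0.2,1.8,25],
  [-0.2,2,30],
  [-0.2,2.2,34],
  [-0.2,2.3,37],
  [-0.2,2.3,38],
  [-0.2,2.3,38],
], roll=[0,0,0,0,0,0,0,0,0,0], grip=[0.4,0.4,0.4,0.4,0.4,0.4,0.4,0.4,0.4,0.4])

```text
clock: 29.33
tcp_pos: [435.5, -323.0, 126.6]
tool_rot: [-2.049, 2.341, -0.048]
wrist_force: [0.3, 0.1, -1.3]
width: 57.4
```

```bash
python3 st.py 436.3 -323.4 124.4; python3 - <<'E'
from h import *
im=grab('wrist');save(im,'w23.png');W=pts(im)
m=(W[...,2]>150)&(W[...,2]<166)&(im['color'].min(-1)>80)&(abs(W[...,0]-436)<25)&(abs(W[...,1]+322)<25)
print(np.median(W[...,2][m]))
E
```

```text
29.3333 [ 435.5 -323.   126.6] f [ 0.3  0.1 -1.3] w 57.4
[[-0.1321, -0.9903, 0.0433], [-0.9912, 0.1321, -0.0033], [-0.0024, -0.0433, -0.9991]]
shift [ 0.3 -0.7  2.3]
157.69683061768708
```

View pics/w23.png

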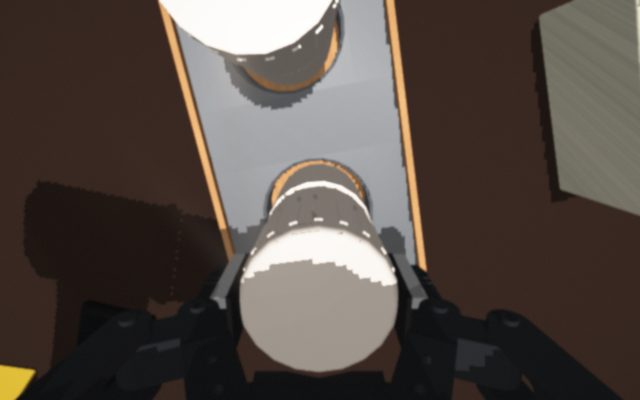

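drive_tool([
  [0,0,1],
  [0,0,2],
  [0,0,2.3],
  [0,0,2.3],
  [0,0,2.3],
  [0,0,2.3],
  [0,0,2.3],
  [0,0,2.3],
  [0,0,2.3],
  [0,0,2.3],
], roll=[0,0,0,0,0,0,0,0,0,0], grip=[0.4,0.4,0.4,0.1,-0.2,-0.45,-0.6,-0.8,-0.9,-0.9])

```text
clock: 30.22
tcp_pos: [435.8, -323.1, 124.7]
tool_rot: [-2.049, 2.34, -0.049]
wrist_force: [-0.4, -0.2, 0.3]
width: 81.3
```

drive_tool([
  [0,-1,-20],
  [0,-2,-50],
  [0,-3,-85],
  [0,-4,-120],
  [0,-4,-130],
  [0,-4,-130],
  [0,-4,-130],
], roll=[0,0,0,0,0,0,0], grip=[-0.9,-0.9,-0.9,-1,-1,-1,-1])

```text
clock: 30.8
tcp_pos: [434.0, -323.0, 255.0]
tool_rot: [-2.048, 2.34, -0.05]
wrist_force: [0.2, 0.6, -0.8]
width: 85.4
```

```bash
python3 st.py; python3 - <<'E'
from h import *
from m import comps
from ax import axis
im=grab('wrist');save(im,'w24.png')
comps('w',151,159,im=im,yr=(-400,-220),amin=200)
for a in((100,150),(55,83)):print(a,axis(*a))
im=grab('side');save(im,'s24.png');comps('side',100,108,im=im,yr=(280,350));comps('side',151,158,im=im,yr=(-400,-220))
im=grab('scene');comps('scene',100,108,im=im,yr=(280,350));b=im['color'][40:160,190:310,::-1];cv2.imwrite('pics/c24.png',cv2.resize(b,(400,400),interpolation=2))
E
```

```text
30.8 [ 434. -323.  255.] f [ 0.2  0.6 -0.8] w 85.4
[[-0.1323, -0.9902, 0.0451], [-0.9912, 0.1323, -0.0034], [-0.0026, -0.0452, -0.999]]
w px [285.  38.] n 6444 circ [ 550.9 -315.8] 29.9 z 155.3 col [246. 244. 240.]
w px [319. 204.] n 5074 circ [ 434.6 -322.3] 30.0 z 155.4 col [208. 201. 195.]
(100, 150) [ 434.2 -325.7]
(55, 83) [ 435.9 -326.6]
side px [145. 252.] n 98 circ [749. 315.] 35.7 z 103.7 col [81. 83. 80.]
side px [278. 281.] n 65 circ [498.7 312.3] 7.9 z 103.1 col [142. 144. 144.]
side px [309. 291.] n 68 circ [442.8 319.6] 8.4 z 103.2 col [145. 148. 148.]
side px [325. 297.] n 72 circ [415.3 323.7] 8.0 z 103.2 col [144. 148. 147.]
side px [342. 303.] n 78 circ [387.9 327.7] 8.4 z 103.1 col [143. 147. 146.]
side px [266.  97.] n 71 circ [ 787.2 -324.1] 32.6 z 154.1 col [ 83. 131.  83.]
side px [341. 105.] n 149 circ [ 549.1 -314. ] 31.9 z 153.7 col [236. 233. 225.]
side px [382. 109.] n 148 circ [ 432.7 -318.7] 30.2 z 153.8 col [220. 216. 206.]
scene px [494. 268.] n 77 circ [388.8 324.3] 8.7 z 105.1 col [109. 111. 114.]
scene px [481. 274.] n 83 circ [415.9 320.5] 9.1 z 104.7 col [110. 112. 116.]
scene px [468. 281.] n 81 circ [444.3 316.5] 8.2 z 104.9 col [111. 114. 117.]
scene px [440. 294.] n 89 circ [499.3 309. ] 8.3 z 105.0 col [112. 116. 118.]
```

View pics/w24.png

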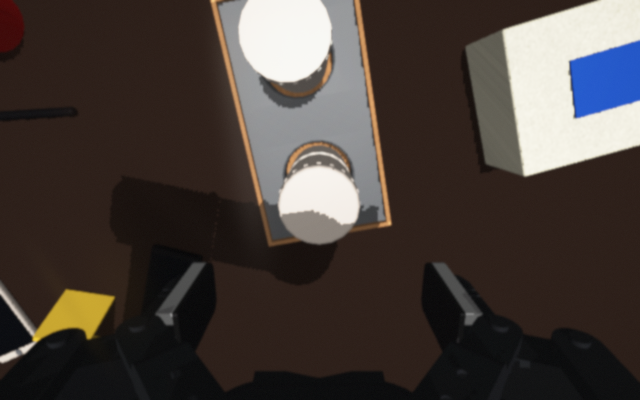

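View pics/c24.png

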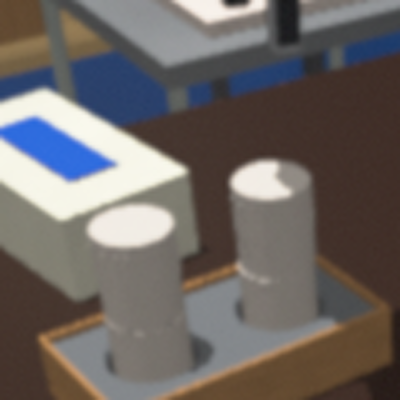

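View pics/s24.png

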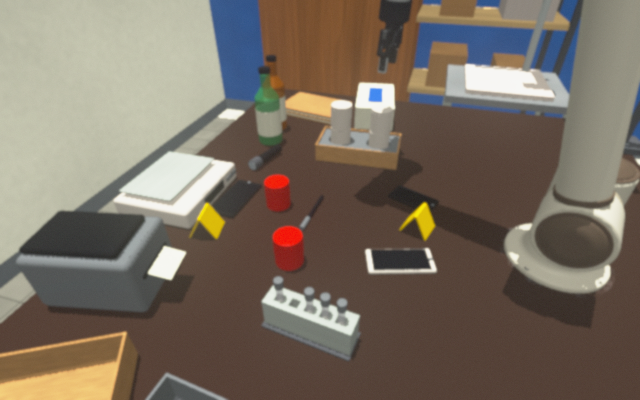

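The lid's top is at 155.4 mm, level with the neighbour's 155.3 mm, and it sits about 1.5 mm off the base's axis. The vials have not moved and the gripper is clear. Handing in.

```bash
python3 -c "
from workcell import finish_job;print(finish_job())"
```

```text
the job is handed in; nothing more can be done
None
```

The swab tube is packed and the job was handed in at about 31 s. I stood the base in the free well, set the holder in it, stood the swab tube cap up in the holder, and put the white lid on.

What the last checks showed:
- **Base and holder:** the base was about 1.5 mm from the well's centre. The holder's top was at 115 mm, which is its seated height.
- **Swab tube:** the cap top was at 145.5 mm against 145 mm expected, so it reached the bottom of the hole.
- **Lid:** its top is at 155.4 mm, level with the neighbouring canister's 155.3 mm, and it sits about 1.5 mm off the base's axis.
- **Vials and gripper:** all four vials stand within about 1 mm of where they began. The gripper was well above everything and the wrist forces I read stayed under 8 N.

**Disagreements:**
- The silhouette fit across the scene and side cameras put absolute y 3–4 mm off the wrist camera. Its lid-to-base offset agreed with the wrist camera to within about 1 mm.
- The tool's tilt drifted up to about 0.045 rad during the job. The lid's top measured level to about 6 mrad in the hand; I did not fit its slope again after release.

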